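Load a balloon-weight pail with marbles and hold it up by its bail

ROBOT

A 6-joint arm with a two-finger parallel gripper is mounted at the origin on the work surface. World frame = base frame: x ahead of the robot, y to its left, z up, the work surface at z = 0. Lengths are in m, angles in rad, forces in N, time in s.
With the tool pointing down it reaches from about 0.375 to 0.9 m from the base axis. Payload 3.1 kg.
Tool frame: the origin (TCP) lies between the finger pads; the fingertips stand 25 mm ahead of it and the grasp point (between the pads) lies 6 mm ahead of it; y points along the fingers, x is the direction in which the jaws open and shut, and the axes are right-handed (so a half turn about y gives the same grasp; the last joint's range is limited). The gripper opens to 87 mm and grips with 3 to 60 N. Pads are 19 mm wide; open, the fingers measure 117 mm over their backs; the gripper's body (75 mm by 190 mm) begins 51 mm behind the grasp point.
Start: joints at [-1.333, 0.527, 1.433, -0, 1.181, -0.178], TCP at [0.252, -0.572, 0.248] pointing down, gripper open.
Joint ranges: [-3.08, 3.08], [-0.75, 2.2], [0.22, 2.44], [-1.43, 4.57], [0, 2.65], [-2.85, 2.85]. Speed limits (rad/s): [2.79, 2.79, 3.14, 3.14, 3.14, 3.14].

INTERFACE

Orientations are given as a unit quaternion [x, y, z, w].
In Python, from rig import robot gives the robot as it stands.
- The arm moves only by the tool carry_out, never from a script. Its argument "moves" is a list of rows, each a list of 7 numbers: the opening, from 0 (shut) to 1 (fully open), then the shift along the tool's x, y, z in cm, then the turn, a rotation vector about the tool's x, y, z in rad. In form: [[grip, x, y, z, rx, ry, rz], ...]. A call has 1 to 20 rows; each row is the pose to reach, as a shift and turn from the pose commanded when the call began, along the tool's axes at that moment; what a row does not reach only later rows make up. A row lasts 1/10 s, in which the tool goes at most 50 mm and 8.59 degrees, less where a joint would pass 70% of its speed; a pose out of reach is approached as far as the arm can. A call with a gripper value outside its range is refused whole. The fingers move at their own pace and stop on an object; "force" is the grip in N (left out, the last holds). Time passes only in rows, so rows that repeat a pose let the fingers close. It gives the time, the measured TCP pose, the force and the opening at its end, in the units of the state.
- robot.get_obs(): the state, without advancing time (a new reading comes with each control period).
- robot.camera(name): name is "side" or "top" or "wrist"; returns the picture (480x640x3 uint8, red, green, blue); there is no depth.
- robot.camera_params(name): a dict with "fx", "fy", "cx", "cy" (pixels), "k1" (the pictures are not rectified: a ray, as slopes to the right and down, at radius r is drawn at 1 + k1 r^2 times it, then the intrinsics apply), "extrinsics" (4x4, takes a point from camera to world coordinates); the wrist camera has in their place "mount" (4x4, takes a point from camera to tool coordinates, whose origin is the TCP and whose axes are the tool frame's). Camera axes: x right, y down, z forward; pixel columns grow to the right and rows downward; lengths in m; the calibration is good to about 2 mm. A picture is of the moment at which its call begins: read the wrist's pose just before it. camera_params takes no time and is no camera call.
- robot.hand_in(): hands the job in, once; it reports no verdict.
The state is a dict: "time": time; "q": joint angles; "joint_velocities": joint speeds; "joint_torque": joint torques, N m; "position": TCP position; "tool_rot": TCP orientation; "ft_force": force on the tool from outside, world axes, zero at the start; "moment": the same for the moment, N m; "grip_width": finger opening in m.
Only numpy, scipy, OpenCV 4.12 (cv2) and the standard library are available. Lean on these libraries where they do the work, as an engineer would, in place of code of your own. Each camera call takes 0.05 s, during which the arm holds its last target.

TASK

Make up a balloon weight: with the scoop, take glass marbles from the picking bin and tip at least three of them into the small pail where it stands, without touching marbles with the fingers, then put the scoop down. Lift the pail by its bail and finish holding it in the gripper, still and level, about 10 cm clear of the counter, ready for the ribbons to be tied on. Keep the pail upright throughout and leave the other things on the counter where they are.

Things in the scene. Friction and masses are not known exactly. Their poses are not given: they have to be found in the camera images.
- bin: grey open bin fixed to the counter. Origin under its middle, x along it to its sloped front, z up. Inside: 78 mm wide at the floor, 90 at the top; floor 3 mm up, flat from x = -105 (upright back wall) to 78 mm, where the front wall slopes out and up at 45 degrees to x = 117, z = 42 mm. Walls 50 mm tall, 3 thick. Marbles start in the front half (x over 0); its empty back half has room for the scoop
- scoop: loose scoop, about 150 g. Origin under the middle of its pan, x to the open lip, z up. Steel pan 70 wide, 90 long (x -45 to 45 mm), floor 2.5 mm, bevelled at the lip; back and sides 38 mm tall, the sides falling to nothing 10 mm short of the lip. Behind it, raised on a neck, a straight level black handle 16 wide (y), 20 tall (z 70 to 90), x -62 to -158 mm: pinch it across y
- scoop_grip (a point): middle of the scoop's handle: x = -105, y = 0, z = 80 mm in the scoop's frame; axes as the scoop's
- scoop_lip (a point): middle of the scoop's lip edge: x = 45, y = 0, z = 0 in the scoop's frame; axes as the scoop's
- pail: loose galvanised pail, about 280 g, 110 mm tall, 92 mm across the foot, 126 across the rim (120 inside), wall 3, floor 4 mm. Origin under its centre, z up. The bail's two ears sit on its y axis at y = +69 and -69 mm, z = 100 mm, so the way into the mouth is open from its +x and -x sides
- bail: the pail's wire bail, an arch 138 mm wide hinged on the two ears, with a wooden grip on top. Origin on the hinge axis, 100 mm above the pail's foot; y along that axis; z points to the grip, so it leans with the bail. It stays where it stands (leaning up to 0.25 rad either way), but the pail swings level under it when lifted. Wire 4 mm thick
- bail_grip (a point): centre of the bail's wooden grip, a round bar 16 mm thick and 70 mm long along the bail's y, 80 mm from the hinge axis: pinch it across, from above
- pail_hollow (a point): middle of the pail's hollow, on its axis, 55 mm above its foot; axes as the pail's
- marble0_center (a point): centre of a clear glass marble, 20 mm diameter, 11 g, free to roll (one of five alike)
- marble1_center (a point): centre of a clear glass marble, 20 mm diameter, 11 g, free to roll (one of five alike)
- marble2_center (a point): centre of a clear glass marble, 20 mm diameter, 11 g, free to roll (one of five alike)
- marble3_center (a point): centre of a clear glass marble, 20 mm diameter, 11 g, free to roll (one of five alike)
- marble4_center (a point): centre of a clear glass marble, 20 mm diameter, 11 g, free to roll (one of five alike)
- spool: ribbon spool, 56 mm diameter, 36 mm tall, standing on a flange; origin under its centre. Not part of the job
- succulent: small potted succulent, 78 mm wide, about 95 mm tall; origin under its centre. Not part of the job
- tape_dispenser: black desk tape dispenser, 150 x 56 x 90 mm; origin under its centre, length along its x. Not part of the job
- gift_box: small closed gift box with a bow, 89 x 89 x 75 mm; origin under its centre. Not part of the job
- scissors: scissors lying flat, 175 x 75 x 10 mm; origin under the pivot, blades to its x. Not part of the job
- balloon_pump: hand balloon pump lying down, 240 x 85 x 50 mm; origin under its middle, length along its x. Not part of the job
- marble0: the marble whose centre is marble0_center; its own origin turns with it as it rolls, so use the point
- marble1: the marble whose centre is marble1_center; its own origin turns with it as it rolls, so use the point
- marble2: the marble whose centre is marble2_center; its own origin turns with it as it rolls, so use the point
- marble3: the marble whose centre is marble3_center; its own origin turns with it as it rolls, so use the point
- marble4: the marble whose centre is marble4_center; its own origin turns with it as it rolls, so use the point

How it is judged:
On the way, in this order (a step that is already met when the one before it is completed fails the run):
1. the scoop, carrying at least one marble, is lifted out of the bin (pan more than 55 mm above the counter) (height (world z) of scoop above 0.055 m and ((x of marble0_center in the frame of scoop between -0.045 and 0.047 m and y of marble0_center in the frame of scoop between -0.036 and 0.036 m and z of marble0_center in the frame of scoop between 0.004 and 0.055 m) or (x of marble1_center in the frame of scoop between -0.045 and 0.047 m and y of marble1_center in the frame of scoop between -0.036 and 0.036 m and z of marble1_center in the frame of scoop between 0.004 and 0.055 m) or (x of marble2_center in the frame of scoop between -0.045 and 0.047 m and y of marble2_center in the frame of scoop between -0.036 and 0.036 m and z of marble2_center in the frame of scoop between 0.004 and 0.055 m) or (x of marble3_center in the frame of scoop between -0.045 and 0.047 m and y of marble3_center in the frame of scoop between -0.036 and 0.036 m and z of marble3_center in the frame of scoop between 0.004 and 0.055 m) or (x of marble4_center in the frame of scoop between -0.045 and 0.047 m and y of marble4_center in the frame of scoop between -0.036 and 0.036 m and z of marble4_center in the frame of scoop between 0.004 and 0.055 m))), for 0.2 s.
2. at least three marbles are in the pail while it stands on the counter ((distance between each of marble0_center, marble1_center, marble2_center and pail_hollow below 0.065 m or distance between each of marble0_center, marble1_center, marble3_center and pail_hollow below 0.065 m or distance between each of marble0_center, marble1_center, marble4_center and pail_hollow below 0.065 m or distance between each of marble0_center, marble2_center, marble3_center and pail_hollow below 0.065 m or distance between each of marble0_center, marble2_center, marble4_center and pail_hollow below 0.065 m or distance between each of marble0_center, marble3_center, marble4_center and pail_hollow below 0.065 m or distance between each of marble1_center, marble2_center, marble3_center and pail_hollow below 0.065 m or distance between each of marble1_center, marble2_center, marble4_center and pail_hollow below 0.065 m or distance between each of marble1_center, marble3_center, marble4_center and pail_hollow below 0.065 m or distance between each of marble2_center, marble3_center, marble4_center and pail_hollow below 0.065 m) and height (world z) of pail below 0.015 m), for 0.3 s.
At the end, for the whole second after the job is handed in: At least three marbles in the pail (within 65 mm of the middle of its hollow); pail hanging by its bail from the fingers, touching nothing else, foot over 70 mm up, within 0.15 rad of upright, under 0.03 m/s and 0.3 rad/s; scoop put down and still, its pan under 50 mm up ((distance between each of marble0_center, marble1_center, marble2_center and pail_hollow below 0.065 m or distance between each of marble0_center, marble1_center, marble3_center and pail_hollow below 0.065 m or distance between each of marble0_center, marble1_center, marble4_center and pail_hollow below 0.065 m or distance between each of marble0_center, marble2_center, marble3_center and pail_hollow below 0.065 m or distance between each of marble0_center, marble2_center, marble4_center and pail_hollow below 0.065 m or distance between each of marble0_center, marble3_center, marble4_center and pail_hollow below 0.065 m or distance between each of marble1_center, marble2_center, marble3_center and pail_hollow below 0.065 m or distance between each of marble1_center, marble2_center, marble4_center and pail_hollow below 0.065 m or distance between each of marble1_center, marble3_center, marble4_center and pail_hollow below 0.065 m or distance between each of marble2_center, marble3_center, marble4_center and pail_hollow below 0.065 m) and height (world z) of pail above 0.07 m and angle between pail's own z axis and vertical below 0.15 rad and linear speed of pail below 0.03 m/s and angular speed of pail below 0.3 rad/s and contact force between bail and the fingers above 1.5 N and height (world z) of scoop below 0.05 m and linear speed of scoop below 0.02 m/s and contact force between scoop and the fingers below 0.2 N and contact force between pail and bin below 0.2 N and contact force between pail and scoop below 0.2 N and contact force between pail and spool below 0.2 N and contact force between pail and succulent below 0.2 N and contact force between pail and tape_dispenser below 0.2 N and contact force between pail and gift_box below 0.2 N and contact force between pail and scissors below 0.2 N and contact force between pail and balloon_pump below 0.2 N); the arm keeps its last pose, push and grip.
It fails at once if the fingers touch a marble (contact force between any of marble0, marble1, marble2, marble3, marble4 and the fingers above 0.5 N).
It fails at once if the pail is tipped by more than 0.4 rad (angle between pail's own z axis and vertical above 0.4 rad).
It fails at once if a bystander (spool, succulent, tape dispenser, gift box, scissors or balloon pump) is moved by more than 30 mm (distance of any of spool, succulent, tape_dispenser, gift_box, scissors, balloon_pump from where it was at the start of the episode above 0.03 m).
It also fails if it takes over 72 s, if anything falls off the work surface, if the arm or the gripper's body presses on something with over 40 N, if the wrist force passes 120 N, or if a joint passes its speed limit or range.

## Working session

There is one attempt and no reset: what is moved stays moved. The work goes in short steps, Python scripts to look and compute and a tool call to move; the robot and the scene stay as the last step left them, time stands still between calls to the robot, and variables do not carry over. Pictures are saved under pics/ and viewed, and the job is handed in when it is done.

Besides the shell and the picture viewer there is one more tool, called after "Call:" as name(argument=value, ...) on one line, values as JSON. carry_out: Moves the arm, as the interface text tells. Its arguments: {"type":"object","properties":{"moves":{"type":"array"},"force":{"type":"number"}},"required":["moves"]}

```bash
ls -la; mkdir -p pics
python3 - <<'E'
from rig import robot
import cv2
o=robot.get_obs()
for k,v in o.items(): print(k,v)
for n in("side","top","wrist"):
    p=robot.camera_params(n); print(n,p)
    cv2.imwrite(f"pics/{n}0.png",robot.camera(n)[:,:,::-1])
E
```

```text
total 12
drwxr-xr-x  3 agent agent 4096 Dec  6 09:34 .
drwxr-xr-x 23 root  root  4096 Dec  6 09:34 ..
drwxr-xr-x  2 agent agent 4096 Dec  6 09:34 pics
time 0.0
q [-1.33350558e+00  5.28455469e-01  1.43386122e+00 -5.43766040e-06
  1.18139659e+00 -1.78521911e-01]
joint_velocities [-0.00106875 -0.00011555  0.00081418 -0.00053601  0.00116312 -0.00015811]
joint_torque [ 2.09993250e-04 -4.40044534e+01 -1.76594424e+01  6.32050401e-02
  5.83366491e-02 -1.55919538e-04]
position [ 0.25231418 -0.57108627  0.24659121]
tool_rot [-0.5919255   0.38657262 -0.38547917  0.59295162]
ft_force [ 0.10665666 -0.39996376 -0.08743329]
moment [-0.02290944  0.02132357 -0.01809715]
grip_width 0.0868397634438498
side {'fx': 502.3414662816274, 'fy': 502.3414662816274, 'cx': 319.635064583775, 'cy': 245.16664894079378, 'k1': -0.11132320338099937, 'extrinsics': array([[-0.973334  , -0.10466267,  0.20412412,  0.3152993 ],
       [-0.22927809,  0.47197664, -0.85127528,  0.97787286],
       [-0.00724507, -0.87537636, -0.48338777,  0.67734835],
       [ 0.        ,  0.        ,  0.        ,  1.        ]])}
top {'fx': 573
[... 263 characters left out ...]
.32882065e-03,
         2.61172231e-02],
       [ 5.29345579e-03, -1.29280778e-01, -9.91593899e-01,
         1.50457964e+00],
       [ 0.00000000e+00,  0.00000000e+00,  0.00000000e+00,
         1.00000000e+00]])}
wrist {'fx': 391.8250279973661, 'fy': 391.8250279973661, 'cx': 314.26734576866966, 'cy': 235.47105767627022, 'k1': -0.01391294667899401, 'mount': array([[ 9.99999130e-01,  9.72001269e-04,  8.91789289e-04,
        -2.37231536e-04],
       [-6.10987960e-04, -2.57862621e-01,  9.66181399e-01,
        -1.37231264e-01],
       [ 1.16908867e-03, -9.66181103e-01, -2.57861803e-01,
         6.97739767e-02],
       [ 0.00000000e+00,  0.00000000e+00,  0.00000000e+00,
         1.00000000e+00]])}
```

View pics/top0.png

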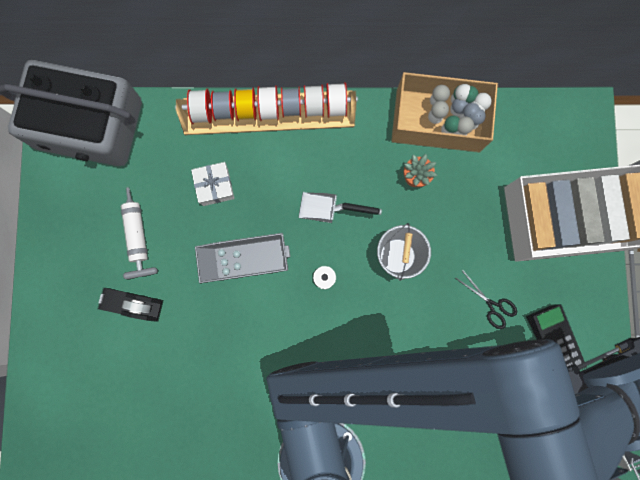

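View pics/side0.png

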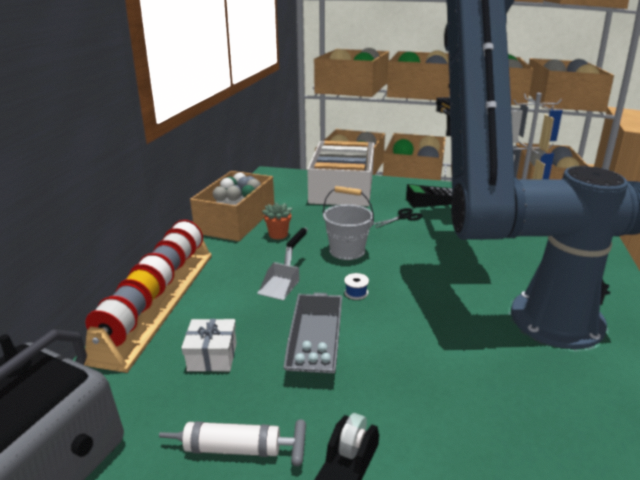

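View pics/wrist0.png

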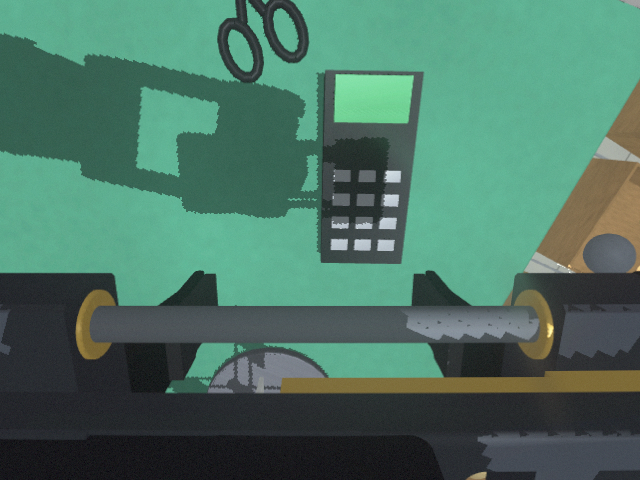

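```bash
cat > h.py <<'E'
import numpy as np, cv2
from rig import robot
from scipy.spatial.transform import Rotation as R
def tool():
    o=robot.get_obs(); T=np.eye(4); T[:3,:3]=R.from_quat(o['tool_rot']).as_matrix(); T[:3,3]=o['position']; return T
def ext(n,T=None):
    p=robot.camera_params(n)
    return p['extrinsics'] if n!='wrist' else (tool() if T is None else T)@p['mount']
def KD(n):
    p=robot.camera_params(n); return np.array([[p['fx'],0,p['cx']],[0,p['fy'],p['cy']],[0,0,1.]]),np.array([p['k1'],0,0,0,0.])
def ray(n,uv,T=None):
    K,D=KD(n); q=cv2.undistortPoints(np.array(uv,float).reshape(-1,1,2),K,D).reshape(-1,2)
    E=ext(n,T); d=np.c_[q,np.ones(len(q))]@E[:3,:3].T
    return E[:3,3],d/np.linalg.norm(d,axis=1)[:,None]
def onz(n,uv,z,T=None):
    c,d=ray(n,uv,T); return c+d*((z-c[2])/d[:,2])[:,None]
def tri(*obs):
    A=np.zeros((3,3));b=np.zeros(3);L=[]
    for n,uv,*t in obs:
        c,d=ray(n,uv,*t); P=np.eye(3)-np.outer(d[0],d[0]);A+=P;b+=P@c;L.append((P,c))
    x=np.linalg.solve(A,b); return x,[np.linalg.norm(P@(x-c)) for P,c in L]
def proj(n,X,T=None):
    K,D=KD(n);E=np.linalg.inv(ext(n,T));r,_=cv2.Rodrigues(E[:3,:3])
    return cv2.projectPoints(np.array(X,float).reshape(-1,1,3),r,E[:3,3],K,D)[0].reshape(-1,2)
def crop(src,dst,x0,y0,x1,y1,s):
    im=cv2.imread(src)[y0:y1,x0:x1]; cv2.imwrite(dst,cv2.resize(im,None,fx=s,fy=s,interpolation=cv2.INTER_CUBIC))
E
python3 - <<'E'
from h import *
crop('pics/top0.png','pics/t_a.png',190,160,450,310,3)
crop('pics/side0.png','pics/s_a.png',250,170,410,390,2.7)
print(tool())
E
```

```text
[[ 4.03935638e-01 -4.11365289e-04  9.14787315e-01  2.52354080e-01]
 [-9.14785960e-01  1.59710863e-03  4.03935758e-01 -5.71226542e-01]
 [-1.62717986e-03 -9.99998640e-01  2.68817901e-04  2.46793527e-01]
 [ 0.00000000e+00  0.00000000e+00  0.00000000e+00  1.00000000e+00]]
```

View pics/t_a.png

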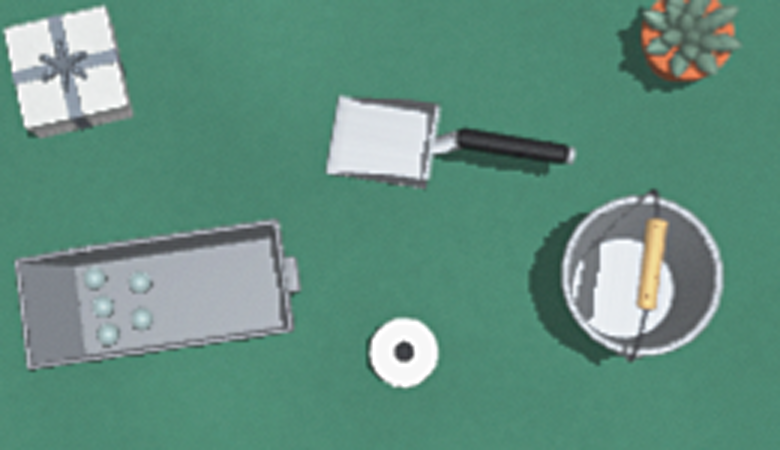

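View pics/s_a.png

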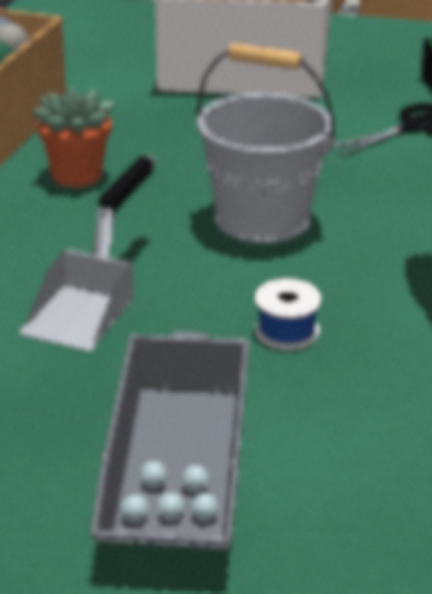

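Run:
```python
from h import *
np.set_printoptions(precision=4,suppress=True)
t=cv2.imread('pics/top0.png'); s=cv2.imread('pics/side0.png')
def blob(m,box):
    x0,y0,x1,y1=box; M=np.zeros_like(m); M[y0:y1,x0:x1]=m[y0:y1,x0:x1]
    n,l,st,c=cv2.connectedComponentsWithStats(M.astype(np.uint8))
    i=1+np.argmax(st[1:,4]); ys,xs=np.where(l==i); p=np.c_[xs,ys].astype(float)
    mu=p.mean(0); w,v=np.linalg.eigh(np.cov((p-mu).T)); d=v[:,1]; a=(p-mu)@d
    return mu,mu+d*a.min(),mu+d*a.max(),len(p)
blk=lambda im:(im.max(2)<60)
ht=blob(blk(t),(335,195,385,225)); hs=blob(blk(s),(280,220,312,255))
print('handle',ht,hs); print(tri(('top',ht[0]),('side',hs[0])))
E_=sorted(ht[1:3],key=lambda p:p[0]); 
for z in(.08,.09): print(z,onz('top',E_+[ht[0]],z))
for im,n,box in((t,'top',(395,225,420,270)),(s,'side',(325,180,370,200))):
    h=cv2.cvtColor(im,cv2.COLOR_BGR2HSV); m=(h[...,0]>8)&(h[...,0]<28)&(h[...,1]>90)&(h[...,2]>110)
    r=blob(m,box); print('grip',n,r)
    globals()['g'+n]=r
print(tri(('top',gtop[0]),('side',gside[0])))
a=sorted(gtop[1:3],key=lambda p:p[1]);b=sorted(gside[1:3],key=lambda p:-p[0])
print(onz('top',a,.18),[tri(('top',x),('side',y)) for x in a for y in b])
# bin rim corners
c=np.array([(17,262),(276,223),(292,328),(30,367)])/3.+[190,160]
C=onz('top',c,.05);print('bin',C); d=(C[0]+C[3]-C[1]-C[2]);print(np.arctan2(d[1],d[0]),np.linalg.norm(d)/2,np.linalg.norm(C[0]-C[3]),np.linalg.norm(C[1]-C[2]))
cs=np.array([(135,338),(246,340),(228,545),(95,538)])/2.7+[250,170]
print('bin side',onz('side',cs,.05)); 
# scoop pan
c=np.array([(341,97),(438,104),(428,186),(328,174)])/3.+[190,160]
print('pan',onz('top',c,.0),onz('top',c,.038))
# pail rim
c=np.array([(562,275),(721,275),(640,195),(645,354)])/3.+[190,160]
print('pail',onz('top',c,.11))
m=np.array([(95,279),(141,283),(102,307),(143,319),(108,335)])/3.+[190,160]
print('marb',onz('top',m,.013))
for nm,c in(('spool',(404,352)),('succ',(690,40)),('box',(66,68))): print(nm,onz('top',[np.array(c)/3.+[190,160]],.04))
```

```text
handle (array([359.6972, 208.6197]), array([378.0814, 211.4759]), array([342.6927, 205.9779]), 142) (array([296.443, 237.943]), array([304.7649, 229.7609]), array([288.1136, 246.1326]), 158)
(array([ 0.6315, -0.0973,  0.0804]), [np.float64(0.0016161098538861956), np.float64(0.00161610985388621)])
0.08 [[ 0.6368 -0.0547  0.08  ]
 [ 0.6227 -0.1439  0.08  ]
 [ 0.63   -0.0976  0.08  ]]
0.09 [[ 0.6349 -0.0541  0.09  ]
 [ 0.6209 -0.1427  0.09  ]
 [ 0.6282 -0.0967  0.09  ]]
grip top (array([406.8313, 247.2952]), array([408.6693, 232.9576]), array([404.931 , 262.1193]), 166)
grip side (array([347.6212, 190.2121]), array([360.1429, 191.9975]), array([334.8026, 188.3844]), 132)
(array([ 0.5213, -0.1975,  0.1795]), [np.float64(0.0009682027364005204), np.float64(0.0009682027364004955)])
[[ 0.554  -0.2026  0.18  ]
 [ 0.4857 -0.1924  0.18  ]] [(array([ 0.5227, -0.2055,  0.1767]), [np.float64(0.031601439146284466), np.float64(0.03160143914628414)]), (array([ 0.5554, -0.2025,  0.1794]), [np.float64(0.001377735638092036), np.float64(0.001377735638092128)]), (array([ 0.4874, -0.1923,  0.1798]), [np.fl
[... 314 characters left out ...]
0900580815402222 0.09087236458816346
bin side [[0.5702 0.1032 0.05  ]
 [0.4818 0.0863 0.05  ]
 [0.4474 0.3219 0.05  ]
 [0.5349 0.3351 0.05  ]]
pan [[ 0.6889  0.0449  0.    ]
 [ 0.6825 -0.0416  0.    ]
 [ 0.6086 -0.0323  0.    ]
 [ 0.6193  0.0563  0.    ]] [[ 0.6808  0.0444  0.038 ]
 [ 0.6746 -0.0399  0.038 ]
 [ 0.6025 -0.0308  0.038 ]
 [ 0.613   0.0556  0.038 ]]
pail [[ 0.5175 -0.137   0.11  ]
 [ 0.5176 -0.2666  0.11  ]
 [ 0.5836 -0.202   0.11  ]
 [ 0.4531 -0.2033  0.11  ]]
marb [[0.5244 0.2586 0.013 ]
 [0.5209 0.2186 0.013 ]
 [0.5    0.2521 0.013 ]
 [0.4895 0.2163 0.013 ]
 [0.4756 0.2464 0.013 ]]
spool [[ 0.4591 -0.0096  0.04  ]]
succ [[ 0.731  -0.2598  0.04  ]]
box [[0.7058 0.2832 0.04  ]]
```

```bash
cat >> h.py <<'E'
def Rt(yaw,pitch=0.):
    # tool down, tool x yaw (scoop yaw-pi/2); pitch>0 nose up about tool x
    x=np.array([np.cos(yaw),np.sin(yaw),0]);y=np.array([0,0,-1.]);z=np.cross(x,y)
    return np.c_[x,y,z]@R.from_rotvec([pitch,0,0]).as_matrix()
def row(p,Rm,T=None):
    T=tool() if T is None else T
    return np.round(np.r_[T[:3,:3].T@(np.array(p)-T[:3,3])*100, R.from_matrix(T[:3,:3].T@Rm).as_rotvec()],3).tolist()
E
python3 - <<'E'
from h import *
T=tool()
print(row([.30,-.50,.32],Rt(-1.0)))
print(row([.631,-.12,.26],Rt(-.157)))
E
```

```text
[-4.603, -7.311, 7.238, -0.0, -0.155, -0.002]
[-25.985, -1.264, 52.865, -0.001, -0.998, -0.001]
```

Call:
carry_out(moves=[[1,-4.6,-7.3,7.2,0,-0.155,0],[1,-4.6,-7.3,7.2,0,-0.155,0],[1,-9,-7.3,16,0,-0.3,0],[1,-12,-6,24,0,-0.45,0],[1,-15,-5,30,0,-0.6,0],[1,-18,-4,35,0,-0.75,0],[1,-21,-3,41,0,-0.85,0],[1,-23,-2,46,0,-0.95,0],[1,-26,-1.3,52.9,0,-0.998,0],[1,-26,-1.3,52.9,0,-0.998,0],[1,-26,-1.3,52.9,0,-0.998,0],[1,-26,-1.3,52.9,0,-0.998,0],[1,-26,-1.3,52.9,0,-0.998,0],[1,-26,-1.3,52.9,0,-0.998,0]])

```text
time: 1.55
position: [0.6322, -0.1178, 0.2595]
tool_rot: [-0.705, 0.054, -0.054, 0.705]
ft_force: [-1.7, -0.8, 0.5]
grip_width: 0.0868
```

Run:
```python
from h import *
T=tool();np.save('T1.npy',T);print(T,robot.get_obs()['joint_velocities'].max())
cv2.imwrite("pics/w1.png",robot.camera('wrist')[:,:,::-1])
```

```text
[[ 9.88330139e-01 -1.29459564e-03  1.52321572e-01  6.32199596e-01]
 [-1.52320953e-01  5.64651622e-04  9.88330921e-01 -1.17794808e-01]
 [-1.36549753e-03 -9.99999003e-01  3.60868174e-04  2.59452287e-01]
 [ 0.00000000e+00  0.00000000e+00  0.00000000e+00  1.00000000e+00]] 0.027797302843608436
```

View pics/w1.png

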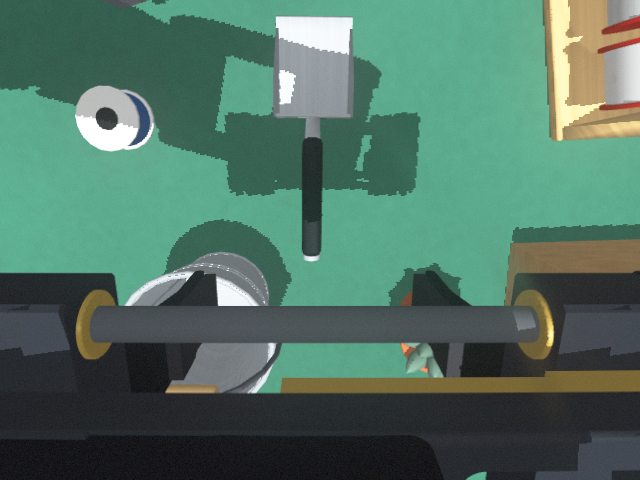

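Run:
```python
from h import *
np.set_printoptions(precision=4,suppress=True)
T=np.load('T1.npy')
im=cv2.imread('pics/w1.png')
m=np.zeros(im.shape[:2],np.uint8); m[134:250,290:335]=(im[134:250,290:335].max(2)<62)
n,l,st,c=cv2.connectedComponentsWithStats(m); i=1+np.argmax(st[1:,4]);print(st[i])
x,y,w,h,a=st[i]
rows=[(y+4),(y+h//2),(y+h-5)]
pts=[]
for r in rows:
    xs=np.where(l[r]==i)[0]; pts.append(((xs.min()+xs.max())/2,r)); print(r,xs.min(),xs.max())
print(onz('wrist',pts,.09,T))
P=onz('wrist',[(313,138),(311.5,258)],.09,T);print('ends',P)
print('lip',onz('wrist',[(276,17),(353,17)],0,T))
# triangulate handle far end & centre with top
print(tri(('wrist',(311.5,254),T),('top',(378.5,211.4))),tri(('wrist',(313,140),T),('top',(342.7,206)) ))
d=P[0]-P[1];yaw=np.arctan2(d[1],d[0]);print(yaw,P.mean(0))
print(row([.6305,-.0975,.086],Rt(-.157)))
```

```text
[ 302  137   21  113 1676]
141 303 321
193 303 320
245 302 304
[[ 0.6393 -0.0554  0.09  ]
 [ 0.6329 -0.0947  0.09  ]
 [ 0.6195 -0.1358  0.09  ]]
ends [[ 0.6404 -0.0533  0.09  ]
 [ 0.6246 -0.1479  0.09  ]]
lip [[0.6227 0.057  0.    ]
 [0.6924 0.0463 0.    ]]
(array([ 0.6237, -0.146 ,  0.081 ]), [np.float64(0.0015348205490958878), np.float64(0.0015348205490958678)]) (array([ 0.6399, -0.0555,  0.063 ]), [np.float64(0.00018884650979745002), np.float64(0.0001888465097974258)])
1.4053532001877749 [ 0.6325 -0.1006  0.09  ]
[-0.379, 17.379, 2.169, 0.001, 0.002, -0.002]
```

Call:
carry_out(moves=[[1,-0.2,4,2,0,0,0],[1,-0.2,8,2,0,0,0],[1,-0.2,11,2,0,0,0],[1,-0.2,13,2,0,0,0],[1,-0.2,15,2,0,0,0],[1,-0.2,16.5,2,0,0,0],[1,-0.2,17.4,2,0,0,0],[1,-0.2,17.4,2,0,0,0],[1,-0.2,17.4,2,0,0,0]])

```text
time: 2.5
position: [0.6329, -0.1008, 0.0872]
tool_rot: [0.705, -0.055, 0.056, -0.705]
ft_force: [0.3, 0.2, 0.5]
grip_width: 0.087
```

Call:
carry_out(force=30, moves=[[0,0,0,0,0,0,0],[0,0,0,0,0,0,0],[0,0,0,0,0,0,0],[0,0,0,0,0,0,0],[0,0,0,0,0,0,0],[0,0,0,0,0,0,0],[0,0,0,0,0,0,0],[0,0,0,0,0,0,0]])

```text
time: 3.3
position: [0.6325, -0.1001, 0.0865]
tool_rot: [-0.705, 0.055, -0.055, 0.705]
ft_force: [0.9, -0.3, 1.0]
grip_width: 0.0313
```

Run:
```python
from h import *
T=tool();print(T,robot.get_obs()['grip_width'],robot.get_obs()['ft_force'])
cv2.imwrite("pics/w2.png",robot.camera('wrist')[:,:,::-1])
```

```text
[[ 9.87699222e-01 -9.42403537e-05  1.56365720e-01  6.32514316e-01]
 [-1.56365718e-01  3.17365419e-05  9.87699226e-01 -1.00129329e-01]
 [-9.80436317e-05 -9.99999995e-01  1.66101972e-05  8.65044058e-02]
 [ 0.00000000e+00  0.00000000e+00  0.00000000e+00  1.00000000e+00]] 0.031343360579716706 [ 0.94561925 -0.28682123  0.95231102]
```

View pics/w2.png

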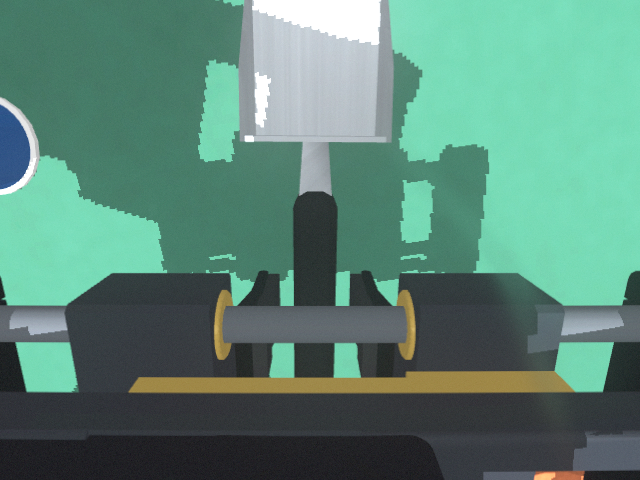

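Pan sits centred at (315,139); the handle lies between the half-closed fingers (width 31 mm). Keep closing.

Call:
carry_out(force=60, moves=[[0,0,0,0,0,0,0],[0,0,0,0,0,0,0],[0,0,0,0,0,0,0],[0,0,0,0,0,0,0],[0,0,0,0,0,0,0],[0,0,0,0,0,0,0]])

```text
time: 3.95
position: [0.6326, -0.1001, 0.0865]
tool_rot: [0.705, -0.055, 0.055, -0.705]
ft_force: [-0.8, -0.7, -0.5]
grip_width: 0.0153
```

Run:
```python
from h import *
T=tool();np.save('T2.npy',T);print(T)
# target: entry scoop origin at bin x; bin frame
u=np.array([np.cos(1.7202),np.sin(1.7202),0]);o=np.array([.508,.1964,0])
for bx,z in((-.155,.25),(-.155,.0905),(-.069,.0905)): 
    p=o+u*bx; p[2]=z; print(p,row(p,Rt(1.7202-np.pi/2)))
```

```text
[[ 9.87697723e-01  6.84441371e-05  1.56375201e-01  6.32561994e-01]
 [-1.56375201e-01 -1.07667381e-05  9.87697725e-01 -1.00142161e-01]
 [ 6.92857694e-05 -9.99999998e-01  6.86829488e-08  8.65062941e-02]
 [ 0.00000000e+00  0.00000000e+00  0.00000000e+00  1.00000000e+00]]
[0.53107151 0.0431267  0.25      ] [-12.263, -16.35, 12.564, 0.0, -0.306, 0.0]
[0.53107151 0.0431267  0.0905    ] [-12.265, -0.4, 12.564, 0.0, -0.306, 0.0]
[0.51827054 0.12816866 0.0905    ] [-14.859, -0.4, 20.763, 0.0, -0.306, 0.0]
```

Call:
carry_out(moves=[[0,0,-2,0,0,0,0],[0,0,-5,0,0,0,0],[0,0,-9,0,0,0,0],[0,0,-13,0,0,0,0],[0,0,-16,0,0,0,0],[0,-2,-16.3,3,0,-0.06,0],[0,-4.5,-16.3,5,0,-0.12,0],[0,-7,-16.3,7,0,-0.18,0],[0,-9,-16.3,9,0,-0.24,0],[0,-11,-16.3,11,0,-0.29,0],[0,-12.3,-16.3,12.5,0,-0.306,0],[0,-12.3,-16.3,12.5,0,-0.306,0],[0,-12.3,-16.3,12.5,0,-0.306,0],[0,-12.3,-16.3,12.5,0,-0.306,0]])

```text
time: 5.35
position: [0.5317, 0.0418, 0.2497]
tool_rot: [0.705, 0.053, -0.052, -0.705]
ft_force: [0.7, 0.3, -1.3]
grip_width: 0.0153
```

Run:
```python
from h import *
T=tool();np.save('T3.npy',T);print(T)
for n in('wrist','top','side'): cv2.imwrite(f"pics/{n}3.png",robot.camera(n)[:,:,::-1])
```

```text
[[ 9.89049297e-01  1.41169747e-03 -1.47578778e-01  5.31706786e-01]
 [ 1.47579850e-01 -6.87498041e-04  9.89049905e-01  4.17892022e-02]
 [ 1.29477913e-03 -9.99998767e-01 -8.88307555e-04  2.49669125e-01]
 [ 0.00000000e+00  0.00000000e+00  0.00000000e+00  1.00000000e+00]]
```

View pics/wrist3.png

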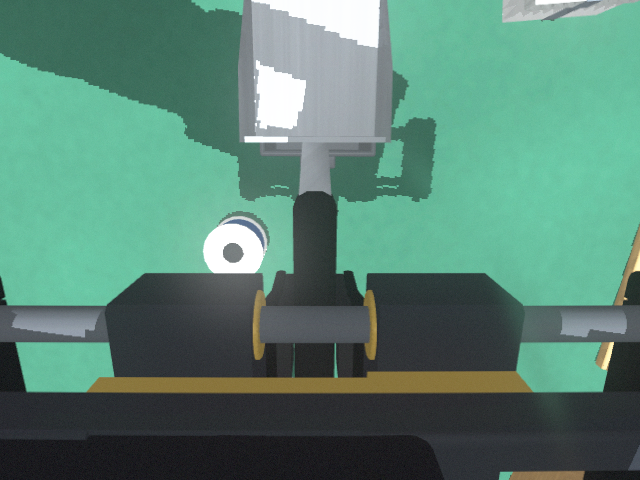

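View pics/side3.png

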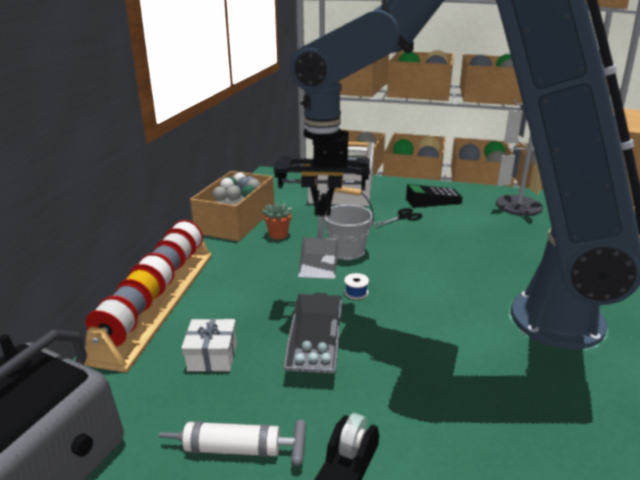

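Run:
```python
from h import *
np.set_printoptions(precision=4,suppress=True)
T=np.load('T3.npy'); 
crop('pics/wrist3.png','pics/w3c.png',230,120,410,170,4)
crop('pics/top3.png','pics/t3c.png',180,190,400,300,3.5)
inv=lambda P:(P-T[:3,3])@T[:3,:3]
print('pan back',inv(onz('wrist',[(244,139),(391,139)],.2497-.0865+.038,T)))
print('bin back',inv(onz('wrist',[(261,155),(376,155)],.05,T)),onz('wrist',[(261,155),(376,155)],.05,T))
```

```text
pan back [[-0.0328  0.0484  0.0666]
 [ 0.0349  0.0485  0.0667]]
bin back [[-0.0455  0.1996  0.0506]
 [ 0.0516  0.1997  0.0507]] [[0.4795 0.085  0.05  ]
 [0.5755 0.0994 0.05  ]]
```

View pics/w3c.png

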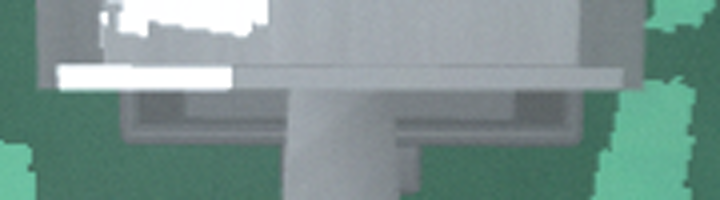

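View pics/t3c.png

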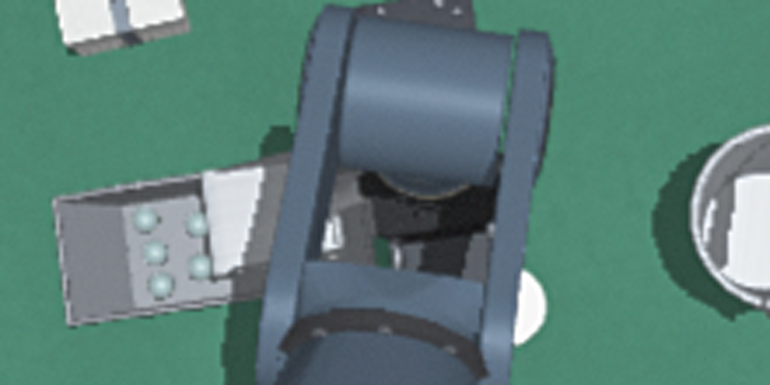

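Call:
carry_out(moves=[[0,0.2,3,0,0,0,0],[0,0.2,6,0,0,0,0],[0,0.2,8.5,0,0,0,0],[0,0.2,9.5,0,0,0,0],[0,0.2,10,0,0,0,0],[0,0.2,10,0,0,0,0],[0,0.2,10,0,0,0,0]])

```text
time: 6.2
position: [0.5335, 0.0427, 0.1505]
tool_rot: [0.705, 0.053, -0.052, -0.705]
ft_force: [0.9, -0.1, -1.1]
grip_width: 0.0156
```

Run:
```python
from h import *
T=tool();np.save('T4.npy',T);print(T)
for n in('wrist','side'): cv2.imwrite(f"pics/{n}4.png",robot.camera(n)[:,:,::-1])
crop('pics/wrist4.png','pics/w4c.png',220,110,420,210,4)
crop('pics/side4.png','pics/s4c.png',260,210,380,400,3)
```

```text
[[ 9.88936027e-01  2.26676534e-03 -1.48325305e-01  5.33536106e-01]
 [ 1.48326325e-01 -2.87695536e-04  9.88938430e-01  4.26640795e-02]
 [ 2.19901883e-03 -9.99997389e-01 -6.20733451e-04  1.50542002e-01]
 [ 0.00000000e+00  0.00000000e+00  0.00000000e+00  1.00000000e+00]]
```

View pics/w4c.png

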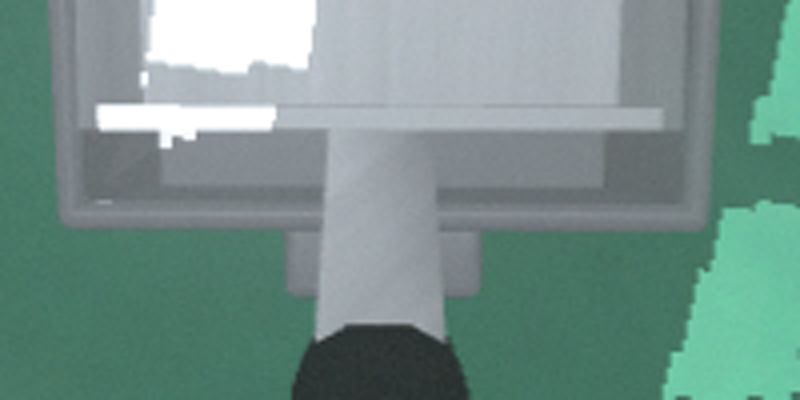

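View pics/s4c.png

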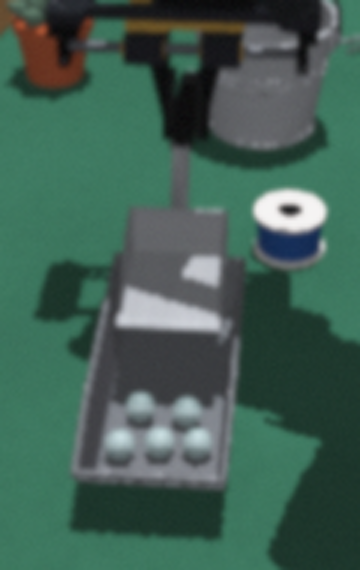

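Run:
```python
from h import *
np.set_printoptions(precision=4,suppress=True)
T=np.load('T4.npy'); 
inv=lambda P:(P-T[:3,3])@T[:3,:3]
print('pan back',inv(onz('wrist',[(239.4,139),(391.3,139)],.1505-.0865+.038,T)))
print('bin back',inv(onz('wrist',[(235,166.7),(398,166.7)],.05,T)))
print('bin floor back',inv(onz('wrist',[(260.3,156.5),(371.5,156.5)],.003,T)))
```

```text
pan back [[-0.035   0.0484  0.0666]
 [ 0.0351  0.0486  0.0667]]
bin back [[-0.0481  0.1004  0.0495]
 [ 0.0498  0.1006  0.0496]]
bin floor back [[-0.0391  0.1474  0.0526]
 [ 0.0404  0.1476  0.0527]]
```

Call:
carry_out(moves=[[0,0.07,2,0,0,0,0],[0,0.07,4,0,0,0,0],[0,0.07,5,0,0,0,0],[0,0.07,5.6,0,0,0,0],[0,0.07,5.9,0,0,0,0],[0,0.07,5.9,0,0,0,0]])

```text
time: 6.9
position: [0.5333, 0.0438, 0.0911]
tool_rot: [-0.705, -0.052, 0.052, 0.706]
ft_force: [-1.1, 5.2, 0.2]
grip_width: 0.0151
```

Call:
carry_out(moves=[[0,0,0.1,0,0,0,0],[0,0,0.15,0,0,0,0],[0,0,0.2,0,0,0,0],[0,0,0.2,0,0,0,0]])

```text
time: 7.3
position: [0.5335, 0.0435, 0.0898]
tool_rot: [-0.705, -0.053, 0.052, 0.705]
ft_force: [-2.0, 4.6, 6.7]
grip_width: 0.0151
```

Run:
```python
from h import *
T=tool();np.save('T5.npy',T);print(T,robot.get_obs()['ft_force'],robot.get_obs()['moment'])
for n in('wrist','top'): cv2.imwrite(f"pics/{n}5.png",robot.camera(n)[:,:,::-1])
crop('pics/wrist5.png','pics/w5c.png',200,0,440,200,3)
crop('pics/top5.png','pics/t5c.png',180,190,400,300,3.5)
```

```text
[[ 9.88989105e-01  1.21081901e-03 -1.47983391e-01  5.33518268e-01]
 [ 1.47982382e-01  8.84818265e-04  9.88989601e-01  4.35411109e-02]
 [ 1.32842582e-03 -9.99998876e-01  6.95895743e-04  8.98277273e-02]
 [ 0.00000000e+00  0.00000000e+00  0.00000000e+00  1.00000000e+00]] [-1.97930417  4.59642299  6.74697735] [1.2406151  0.24458465 0.07257295]
```

View pics/w5c.png

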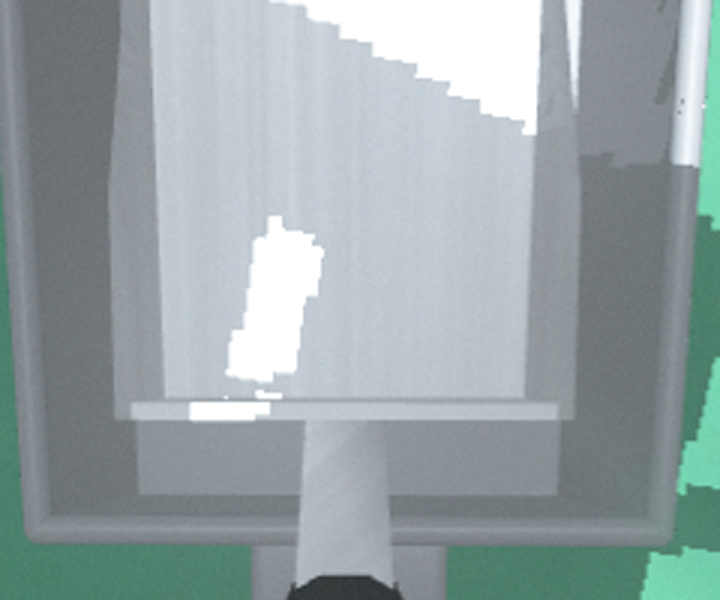

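View pics/t5c.png

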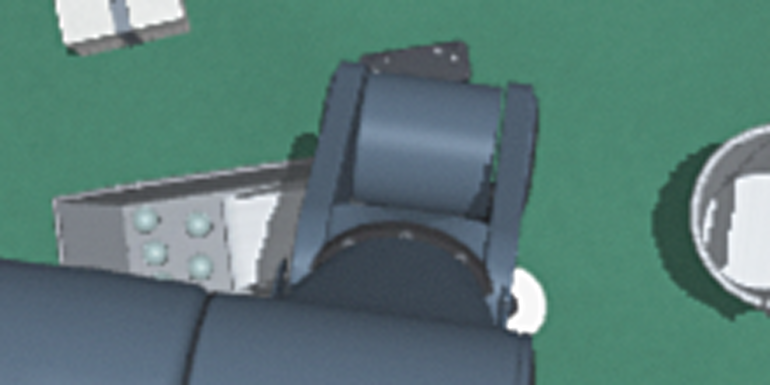

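Call:
carry_out(moves=[[0,0,-0.06,0.3,0,0,0],[0,0,-0.06,0.7,0,0,0],[0,0,-0.06,1.2,0,0,0],[0,0,-0.06,1.8,0,0,0],[0,0,-0.06,2.4,0,0,0],[0,0,-0.06,3,0,0,0]])

```text
time: 8.0
position: [0.5294, 0.0727, 0.0895]
tool_rot: [0.705, 0.053, -0.052, -0.705]
ft_force: [-0.3, -3.9, 4.0]
grip_width: 0.0153
```

Run:
```python
from h import *
T=tool();np.save('T6.npy',T);print(T,robot.get_obs()['ft_force'],robot.get_obs()['moment'])
for n in('wrist','side'): cv2.imwrite(f"pics/{n}6.png",robot.camera(n)[:,:,::-1])
crop('pics/wrist6.png','pics/w6c.png',180,0,460,200,2.8)
crop('pics/side6.png','pics/s6c.png',260,210,380,400,3)
```

```text
[[ 9.88863193e-01  1.45662507e-03 -1.48820240e-01  5.29395961e-01]
 [ 1.48821450e-01 -7.60663969e-04  9.88863791e-01  7.27027091e-02]
 [ 1.32720159e-03 -9.99998650e-01 -9.68969656e-04  8.94812717e-02]
 [ 0.00000000e+00  0.00000000e+00  0.00000000e+00  1.00000000e+00]] [-0.27436344 -3.90676906  3.96770312] [-0.64394967 -0.14052    -0.00204715]
```

View pics/w6c.png

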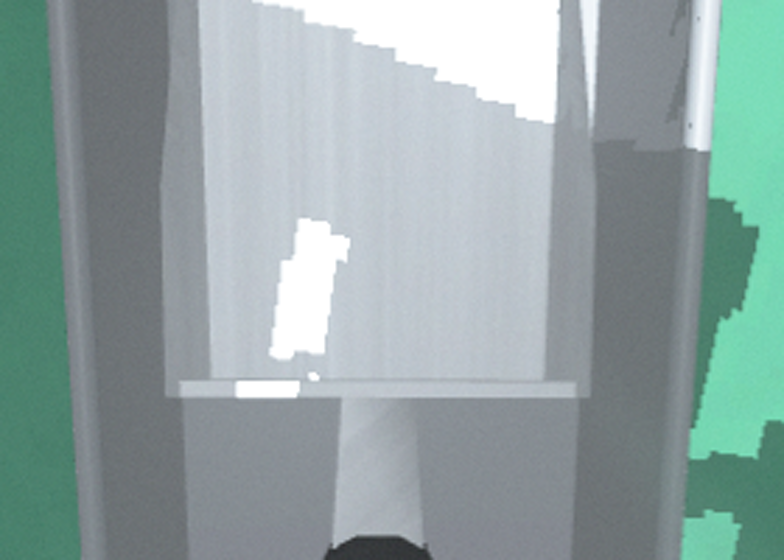

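View pics/s6c.png

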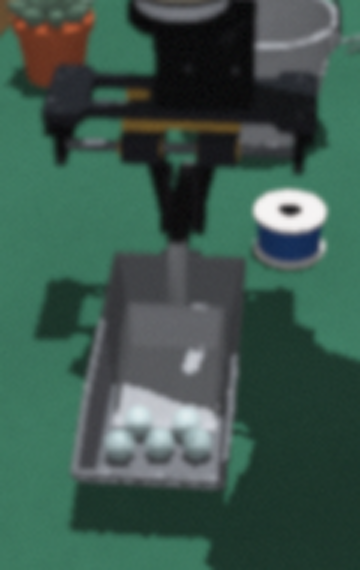

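Call:
carry_out(moves=[[0,0,-0.02,0.5,0,0,0],[0,0,-0.02,1,0,0,0],[0,0,-0.02,1.5,0,0,0],[0,0,-0.02,2,0,0,0],[0,0,-0.02,2.5,0,0,0],[0,0,-0.02,3,0,0,0],[0,0,-0.02,3.5,0,0,0],[0,0,-0.02,4,0,0,0],[0,0,-0.02,4.3,0,0,0],[0,0,-0.02,4.3,0,0,0]])

```text
time: 9.1
position: [0.5223, 0.1159, 0.0894]
tool_rot: [-0.705, -0.053, 0.053, 0.705]
ft_force: [1.1, -3.5, 4.7]
grip_width: 0.0155
```

Run:
```python
from h import *
T=tool();np.save('T7.npy',T);print(T,robot.get_obs()['ft_force'],robot.get_obs()['moment'])
for n in('wrist','side'): cv2.imwrite(f"pics/{n}7.png",robot.camera(n)[:,:,::-1])
crop('pics/wrist7.png','pics/w7c.png',180,0,460,200,2.8)
crop('pics/side7.png','pics/s7c.png',260,250,380,400,4)
```

```text
[[ 9.88878240e-01  1.40511622e-04 -1.48727291e-01  5.22343867e-01]
 [ 1.48727225e-01  4.03684762e-04  9.88878177e-01  1.15855776e-01]
 [ 1.98987818e-04 -9.99999909e-01  3.78297174e-04  8.93998695e-02]
 [ 0.00000000e+00  0.00000000e+00  0.00000000e+00  1.00000000e+00]] [ 1.11041469 -3.53317299  4.69483436] [-0.44063097 -0.2447765  -0.00351292]
```

View pics/w7c.png

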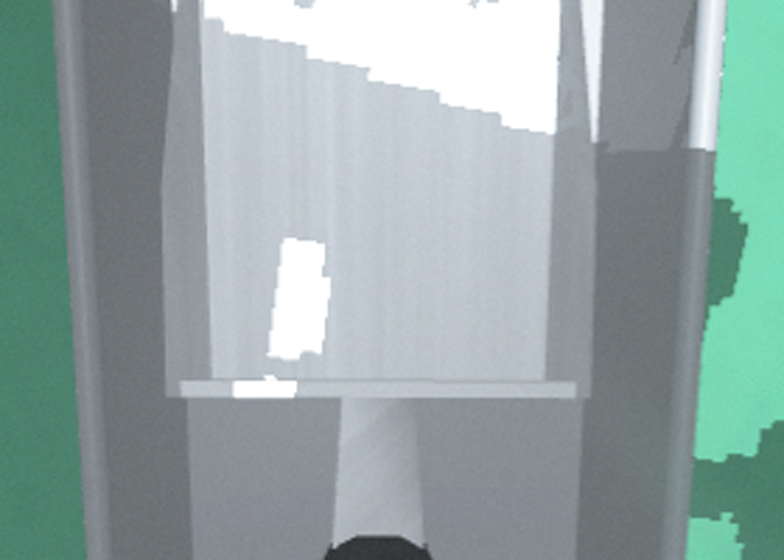

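View pics/s7c.png

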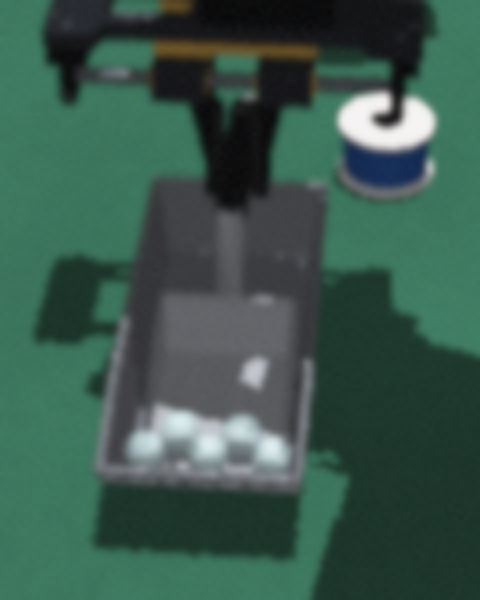

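Call:
carry_out(moves=[[0,0,-0.02,0.2,0,0,0],[0,0,-0.03,0.4,0,0,0],[0,0,-0.03,0.4,0,0,0],[0,0,-0.03,0.4,0,0,0],[0,0,-0.03,0.4,0,0,0],[0,0,-0.03,0.4,0,0,0],[0,0,-0.03,0.4,0,0,0]])

```text
time: 9.9
position: [0.5215, 0.1193, 0.0895]
tool_rot: [-0.705, -0.052, 0.053, 0.705]
ft_force: [2.3, -1.7, 1.4]
grip_width: 0.0153
```

Run:
```python
from h import *
T=tool();np.save('T8.npy',T);print(T,robot.get_obs()['ft_force'],robot.get_obs()['moment'])
for n in('top','side'): cv2.imwrite(f"pics/{n}8.png",robot.camera(n)[:,:,::-1])
crop('pics/top8.png','pics/t8c.png',180,200,340,300,4)
crop('pics/side8.png','pics/s8c.png',260,250,380,400,4)
```

```text
[[ 9.88958829e-01 -6.59606542e-04 -1.48189065e-01  5.21541122e-01]
 [ 1.48189315e-01  3.47072407e-04  9.88958951e-01  1.19290693e-01]
 [-6.00891458e-04 -9.99999722e-01  4.40986962e-04  8.94770183e-02]
 [ 0.00000000e+00  0.00000000e+00  0.00000000e+00  1.00000000e+00]] [ 2.27545251 -1.70163486  1.38081532] [-0.26867146 -0.2261133  -0.0468999 ]
```

View pics/t8c.png

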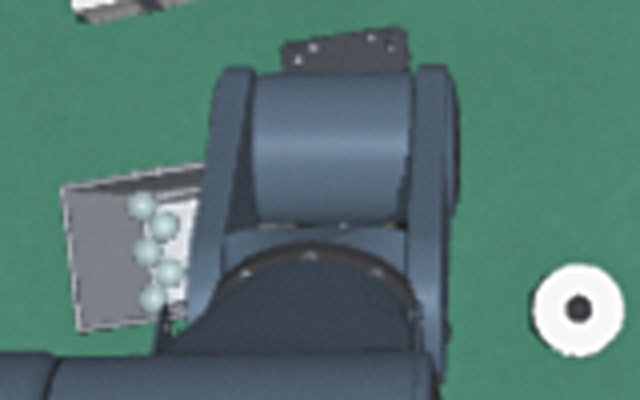

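View pics/s8c.png

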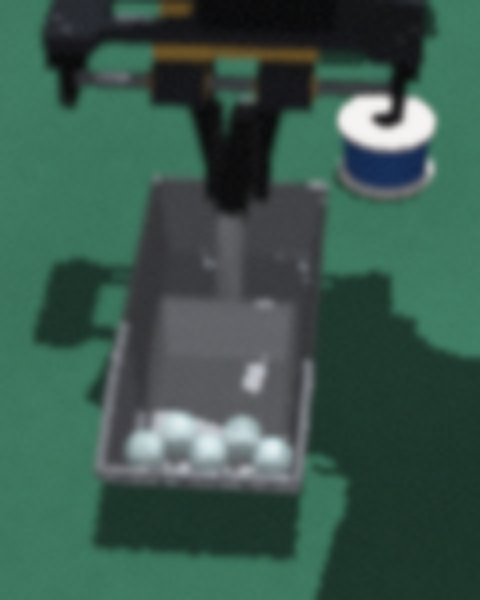

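Call:
carry_out(moves=[[0,0,-0.02,0.3,0,0,0],[0,0,-0.02,0.5,0,0,0],[0,0,-0.02,0.5,0,0,0],[0,0,-0.02,0.5,0,0,0]])

```text
time: 10.4
position: [0.5223, 0.1206, 0.0907]
tool_rot: [0.707, 0.054, -0.053, -0.703]
ft_force: [0.2, -15.4, 6.5]
grip_width: 0.0156
```

Run:
```python
from h import *
np.set_printoptions(precision=4,suppress=True)
T=tool();np.save('T9.npy',T);print(T,robot.get_obs()['ft_force'],robot.get_obs()['moment'])
for n in('top',): cv2.imwrite(f"pics/{n}9.png",robot.camera(n)[:,:,::-1])
crop('pics/top9.png','pics/t9c.png',185,230,255,300,9)
```

```text
[[ 0.9884  0.002  -0.1519  0.5223]
 [ 0.1519 -0.0058  0.9884  0.1206]
 [ 0.0011 -1.     -0.0061  0.0907]
 [ 0.      0.      0.      1.    ]] [  0.1505 -15.3724   6.4513] [-2.6826 -0.1603 -0.0094]
```

View pics/t9c.png

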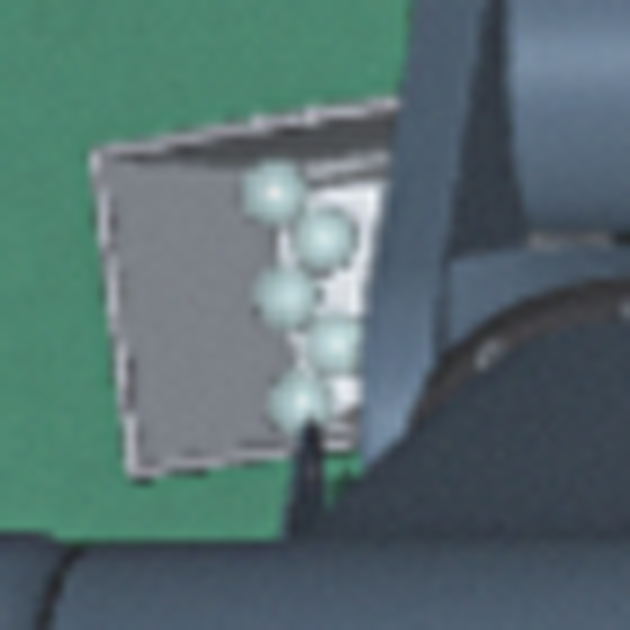

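```bash
cat > path.py <<'E'
import numpy as np
def off(t): return np.array([-154*np.cos(t)-86.5*np.sin(t), 86.5*np.cos(t)-154*np.sin(t)])
def tab(W,base=0.,f0=0.):
    for dx,dz,t in W:
        o=off(t)-off(base)+[dx,dz]
        print([0,0,round(-o[1]/10,2),round((o[0]+f0)/10,2),round(t-base,3),0,0], 'handle bottom @wall', round(70*np.cos(t)-(183+dx)*np.sin(t)+dz+3,1))
E
python3 - <<'E'
from path import *
tab([(0,0,.04),(0,0,.08),(0,0,.08),(2,3,.09),(4,5,.10),(6,7,.12),(8,9,.13),(10,11,.145),(12,13,.16),(14,15,.17),(16,17,.18),(18,19,.19),(20,21,.20),(20,22,.21),(20,22,.21),(20,22,.21)],0,-3)
E
```

```text
[0, 0, np.float64(0.62), np.float64(-0.63), 0.04, 0, 0] handle bottom @wall 65.6
[0, 0, np.float64(1.26), np.float64(-0.94), 0.08, 0, 0] handle bottom @wall 58.2
[0, 0, np.float64(1.26), np.float64(-0.94), 0.08, 0, 0] handle bottom @wall 58.2
[0, 0, np.float64(1.12), np.float64(-0.82), 0.09, 0, 0] handle bottom @wall 59.1
[0, 0, np.float64(1.08), np.float64(-0.69), 0.1, 0, 0] handle bottom @wall 59.0
[0, 0, np.float64(1.21), np.float64(-0.62), 0.12, 0, 0] handle bottom @wall 56.9
[0, 0, np.float64(1.17), np.float64(-0.49), 0.13, 0, 0] handle bottom @wall 56.6
[0, 0, np.float64(1.22), np.float64(-0.39), 0.145, 0, 0] handle bottom @wall 55.4
[0, 0, np.float64(1.26), np.float64(-0.28), 0.16, 0, 0] handle bottom @wall 54.0
[0, 0, np.float64(1.23), np.float64(-0.14), 0.17, 0, 0] handle bottom @wall 53.7
[0, 0, np.float64(1.2), np.float64(0.0), 0.18, 0, 0] handle bottom @wall 53.2
[0, 0, np.float64(1.16), np.float64(0.14), 0.19, 0, 0] handle bottom @wall 52.8
[0, 0, np.float64(1.13), np.float64(0.29), 0.2, 0, 0] handle bottom @wall 52.3
[0, 0, np.float64(1.2), np.float64(0.24), 0.21, 0, 0] handle bottom @wall 51.1
[0, 0, np.float64(1.2), np.float64(0.24), 0.21, 0, 0] handle bottom @wall 51.1
[0, 0, np.float64(1.2), np.float64(0.24), 0.21, 0, 0] handle bottom @wall 51.1
```

Run:
```python
from path import *
tab([(0,1,0),(2,3,.02),(4,5,.045),(6,7,.065),(8,9,.085),(10,11,.11),(12,13,.13),(14,15,.15),(16,17,.165),(18,19,.17),(20,21,.18),(20,22,.18),],0,-3)
```

```text
[0, 0, np.float64(-0.1), np.float64(-0.3), 0, 0, 0] handle bottom @wall 74.0
[0, 0, np.float64(0.01), np.float64(-0.27), 0.02, 0, 0] handle bottom @wall 72.3
[0, 0, np.float64(0.2), np.float64(-0.27), 0.045, 0, 0] handle bottom @wall 69.5
[0, 0, np.float64(0.32), np.float64(-0.23), 0.065, 0, 0] handle bottom @wall 67.6
[0, 0, np.float64(0.44), np.float64(-0.18), 0.085, 0, 0] handle bottom @wall 65.5
[0, 0, np.float64(0.64), np.float64(-0.16), 0.11, 0, 0] handle bottom @wall 62.4
[0, 0, np.float64(0.77), np.float64(-0.09), 0.13, 0, 0] handle bottom @wall 60.1
[0, 0, np.float64(0.9), np.float64(-0.02), 0.15, 0, 0] handle bottom @wall 57.8
[0, 0, np.float64(0.95), np.float64(0.09), 0.165, 0, 0] handle bottom @wall 56.4
[0, 0, np.float64(0.83), np.float64(0.26), 0.17, 0, 0] handle bottom @wall 57.0
[0, 0, np.float64(0.8), np.float64(0.4), 0.18, 0, 0] handle bottom @wall 56.5
[0, 0, np.float64(0.7), np.float64(0.4), 0.18, 0, 0] handle bottom @wall 57.5
```

Call:
carry_out(moves=[[0,0,-0.1,-0.3,0,0,0],[0,0,0,-0.27,0.02,0,0],[0,0,0.17,-0.27,0.045,0,0],[0,0,0.3,-0.23,0.065,0,0],[0,0,0.42,-0.18,0.085,0,0],[0,0,0.6,-0.16,0.11,0,0],[0,0,0.73,-0.1,0.13,0,0],[0,0,0.86,-0.02,0.15,0,0],[0,0,0.9,0.08,0.165,0,0],[0,0,0.8,0.22,0.17,0,0],[0,0,0.75,0.36,0.18,0,0],[0,0,0.68,0.36,0.18,0,0],[0,0,0.68,0.36,0.18,0,0],[0,0,0.68,0.36,0.18,0,0]])

```text
time: 11.85
position: [0.5202, 0.1282, 0.083]
tool_rot: [-0.639, -0.048, 0.058, 0.766]
ft_force: [0.0, 0.1, -1.7]
grip_width: 0.0155
```

Run:
```python
from h import *
np.set_printoptions(precision=4,suppress=True)
T=tool();np.save('T10.npy',T);print(T,robot.get_obs()['ft_force'],robot.get_obs()['moment'])
for n in('top','side','wrist'): cv2.imwrite(f"pics/{n}10.png",robot.camera(n)[:,:,::-1])
a=cv2.resize(cv2.imread('pics/top10.png')[230:300,185:255],(560,560),interpolation=cv2.INTER_CUBIC)
cv2.imwrite('pics/t10c.png',a)
crop('pics/side10.png','pics/s10c.png',260,250,380,400,4)
```

```text
[[ 0.9888 -0.0273 -0.1464  0.5202]
 [ 0.1489  0.1773  0.9728  0.1282]
 [-0.0005 -0.9838  0.1794  0.083 ]
 [ 0.      0.      0.      1.    ]] [ 0.0294  0.0725 -1.6628] [-0.3996 -0.12    0.0225]
```

View pics/t10c.png

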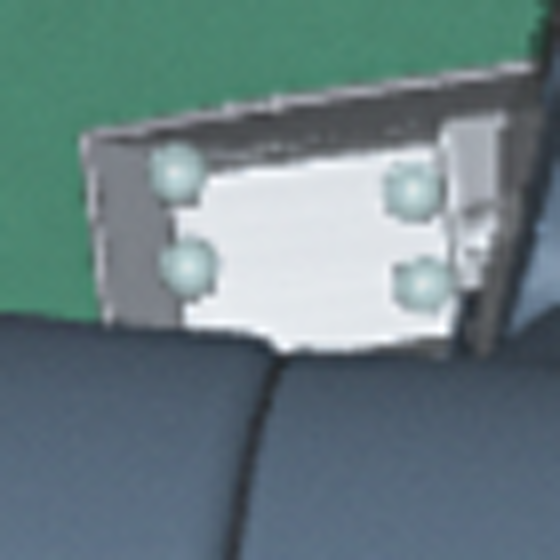

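View pics/s10c.png

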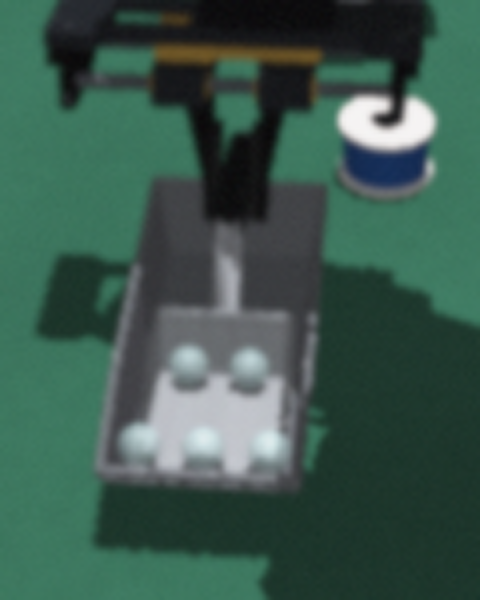

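View pics/wrist10.png

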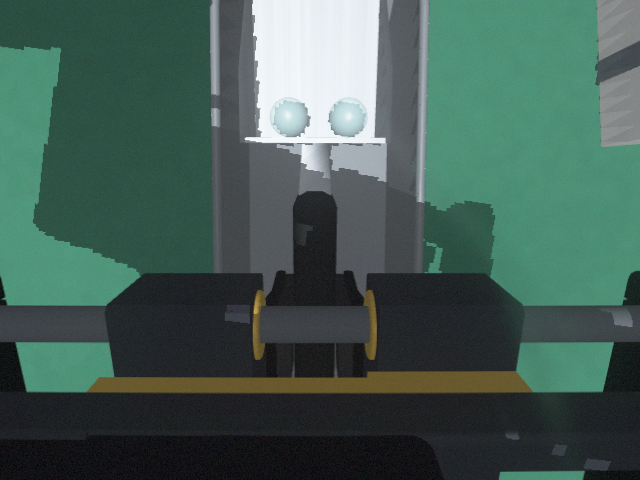

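Call:
carry_out(moves=[[0,0,-0.02,0.3,0,0,0],[0,0,-0.05,0.5,0,0,0],[0,0,-0.1,0.7,0,0,0],[0,0,-0.1,0.7,0,0,0],[0,0,-0.1,0.7,0,0,0]])

```text
time: 12.5
position: [0.5212, 0.1314, 0.0857]
tool_rot: [-0.641, -0.05, 0.057, 0.764]
ft_force: [0.5, -11.5, 1.5]
grip_width: 0.0154
```

Run:
```python
from h import *
np.set_printoptions(precision=4,suppress=True)
T=tool();print(T,robot.get_obs()['ft_force'],robot.get_obs()['moment'])
for n in('top','side'): cv2.imwrite(f"pics/{n}11.png",robot.camera(n)[:,:,::-1])
a=cv2.resize(cv2.imread('pics/top11.png')[230:300,185:255],(600,600),interpolation=cv2.INTER_CUBIC)
b=cv2.imread('pics/side11.png')[350:380,270:350]
crop('pics/side11.png','pics/s11c.png',260,250,380,400,4)
```

```text
[[ 0.9885 -0.0227 -0.1497  0.5212]
 [ 0.1514  0.1717  0.9735  0.1314]
 [ 0.0036 -0.9849  0.1731  0.0857]
 [ 0.      0.      0.      1.    ]] [  0.4876 -11.5231   1.482 ] [-2.3682 -0.1265  0.1646]
```

View pics/s11c.png

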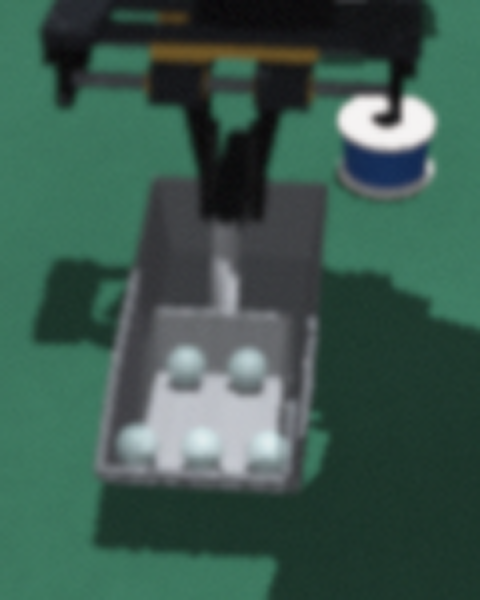

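Call:
carry_out(moves=[[0,0,-0.81,-1.94,-0.18,0,0],[0,0,-0.81,-1.94,-0.18,0,0],[0,0,-0.81,-1.94,-0.18,0,0],[0,0,-0.81,-1.94,-0.18,0,0],[0,0,-0.5,-2.6,-0.1,0,0],[0,0,-0.25,-3.28,-0.03,0,0],[0,0,-0.25,-3.28,-0.03,0,0],[0,0,-0.25,-3.28,-0.03,0,0]])

```text
time: 13.4
position: [0.5242, 0.1014, 0.0816]
tool_rot: [-0.651, -0.048, 0.056, 0.756]
ft_force: [0.3, 0.9, -1.6]
grip_width: 0.0153
```

Run:
```python
from h import *
np.set_printoptions(precision=4,suppress=True)
T=tool();np.save('T12.npy',T);print(T,robot.get_obs()['ft_force'],robot.get_obs()['moment'])
for n in('top','side'): cv2.imwrite(f"pics/{n}12.png",robot.camera(n)[:,:,::-1])
a=cv2.resize(cv2.imread('pics/top12.png')[230:300,185:255],(600,600),interpolation=cv2.INTER_CUBIC)
cv2.imwrite('pics/t12c.png',a)
crop('pics/side12.png','pics/s12c.png',260,250,380,400,4)
```

```text
[[ 0.9892 -0.023  -0.1448  0.5242]
 [ 0.1466  0.1471  0.9782  0.1014]
 [-0.0012 -0.9888  0.1489  0.0816]
 [ 0.      0.      0.      1.    ]] [ 0.3318  0.9452 -1.6284] [-0.3414 -0.1432 -0.0169]
```

View pics/s12c.png

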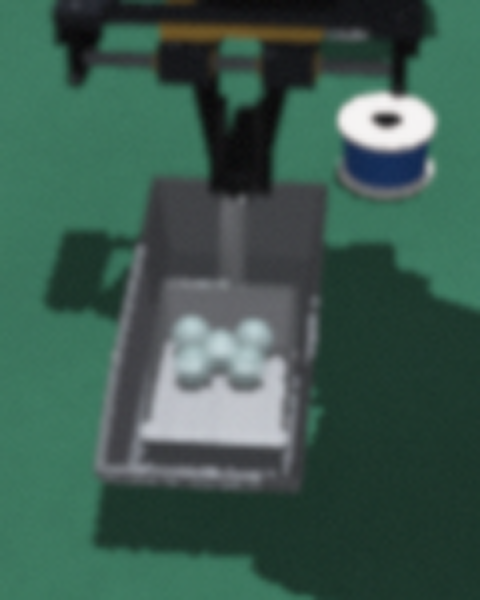

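View pics/t12c.png

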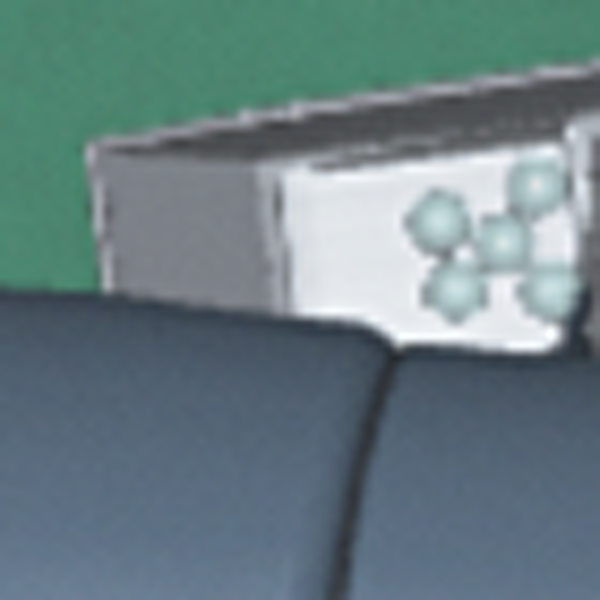

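Call:
carry_out(moves=[[0,0,-0.5,0.08,0.02,0,0],[0,0,-1.5,0.22,0.04,0,0],[0,0,-3,0.45,0.06,0,0],[0,0,-5,0.75,0.08,0,0],[0,0,-7.5,1.1,0.1,0,0],[0,0,-10,1.5,0.12,0,0],[0,0,-13,1.9,0.12,0,0],[0,0,-16,2.4,0.12,0,0],[0,0,-19,2.8,0.12,0,0],[0,0,-21,3.1,0.12,0,0],[0,0,-22,3.3,0.12,0,0],[0,0,-22,3.3,0.12,0,0],[0,0,-22,3.3,0.12,0,0]])

```text
time: 14.8
position: [0.5236, 0.1019, 0.3035]
tool_rot: [-0.604, -0.045, 0.06, 0.794]
ft_force: [0.4, -0.1, -3.7]
grip_width: 0.0155
```

Run:
```python
from h import *
from path import off
np.set_printoptions(precision=4,suppress=True)
T=tool();np.save('T13.npy',T);print(T,robot.get_obs()['ft_force'],robot.get_obs()['moment'])
for n in('wrist','side'): cv2.imwrite(f"pics/{n}13.png",robot.camera(n)[:,:,::-1])
C=np.array([.518,-.202,0]);p=np.array([.148,.989,0])
def tgt(lx,lz,t):
    o=off(t)/1000; P=C+p*(lx+o[0]); P[2]=lz+o[1]; return P,Rt(1.4222-np.pi/2,t)
for a in((-.05,.24,.25),(-.045,.16,.2)): print(a,tgt(*a)[0],row(*tgt(*a)))
```

```text
[[ 0.9888 -0.0414 -0.1433  0.5236]
 [ 0.1492  0.2637  0.953   0.1019]
 [-0.0017 -0.9637  0.2669  0.3035]
 [ 0.      0.      0.      1.    ]] [ 0.4169 -0.0602 -3.6759] [-0.4959 -0.1599  0.0162]
(-0.05, 0.24, 0.25) [ 0.4853 -0.4202  0.2857] [-11.531, -11.965, -49.663, -0.02, 0.287, -0.08]
(-0.045, 0.16, 0.2) [ 0.4865 -0.4128  0.2142] [-11.289, -4.881, -50.886, -0.07, 0.289, -0.073]
```

View pics/wrist13.png

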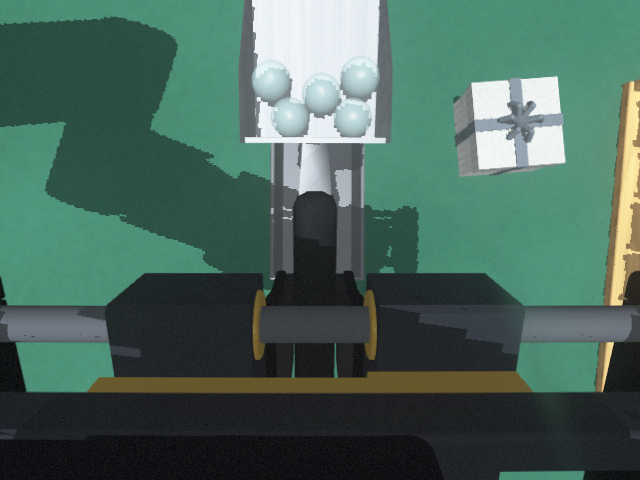

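View pics/side13.png

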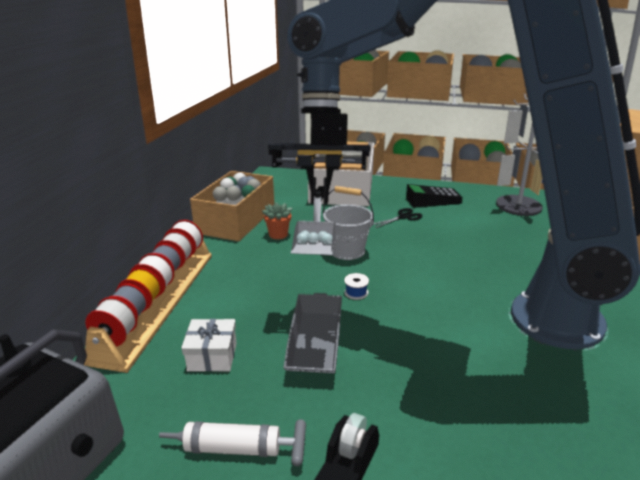

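Call:
carry_out(moves=[[0,-0.2,-0.2,-1,0,0.006,0],[0,-0.7,-0.7,-3,0,0.02,-0.005],[0,-1.4,-1.4,-6,0,0.035,-0.01],[0,-2.1,-2.2,-9,-0.004,0.052,-0.014],[0,-2.9,-3,-12.4,-0.005,0.072,-0.02],[0,-3.7,-3.8,-15.9,-0.006,0.092,-0.026],[0,-4.5,-4.7,-19.4,-0.008,0.112,-0.031],[0,-5.3,-5.5,-22.9,-0.009,0.132,-0.037],[0,-6.1,-6.3,-26.3,-0.011,0.152,-0.042],[0,-6.9,-7.2,-29.8,-0.012,0.172,-0.048],[0,-7.7,-8,-33.3,-0.013,0.192,-0.054],[0,-8.5,-8.9,-36.8,-0.015,0.212,-0.059],[0,-9.3,-9.7,-40.3,-0.016,0.232,-0.065],[0,-10,-10.4,-43.2,-0.017,0.25,-0.07],[0,-10.6,-11,-45.7,-0.018,0.264,-0.074],[0,-11.1,-11.5,-47.7,-0.02,0.276,-0.077],[0,-11.5,-12,-49.7,-0.02,0.287,-0.08],[0,-11.5,-12,-49.7,-0.02,0.287,-0.08],[0,-11.5,-12,-49.7,-0.02,0.287,-0.08],[0,-11.5,-12,-49.7,-0.02,0.287,-0.08]])

```text
time: 16.9
position: [0.4863, -0.4197, 0.2868]
tool_rot: [-0.611, 0.045, -0.059, 0.788]
ft_force: [-0.7, -0.3, -2.1]
grip_width: 0.0152
```

Run:
```python
from h import *
np.set_printoptions(precision=4,suppress=True)
T=tool();np.save('T14.npy',T);o=robot.get_obs();print(T,o['ft_force'],o['q'])
for n in('wrist','side','top'): cv2.imwrite(f"pics/{n}14.png",robot.camera(n)[:,:,::-1])
```

```text
[[ 0.989   0.0392  0.1426  0.4863]
 [-0.1479  0.2465  0.9578 -0.4197]
 [ 0.0023 -0.9684  0.2495  0.2868]
 [ 0.      0.      0.      1.    ]] [-0.7034 -0.3346 -2.1481] [-0.963   0.579   1.2432  0.1742  1.5042 -0.8426]
```

View pics/wrist14.png

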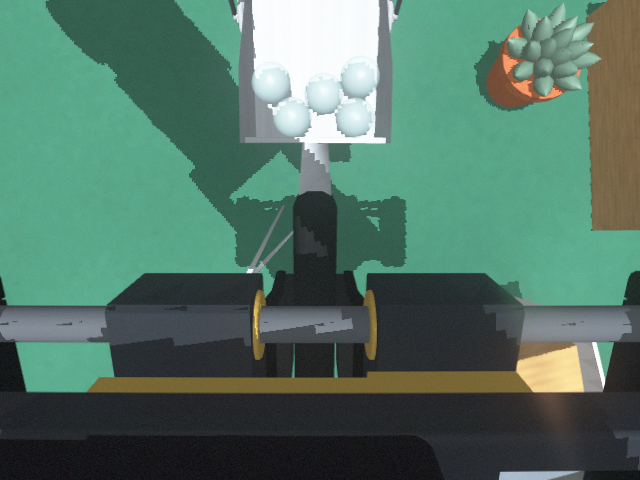

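View pics/top14.png

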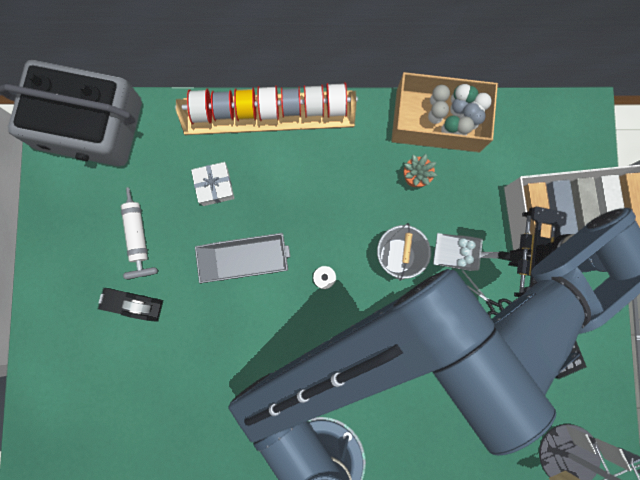

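Run:
```python
from h import *
crop('pics/top14.png','pics/t14c.png',370,215,500,290,6)
```

```text
(no output)
```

View pics/t14c.png

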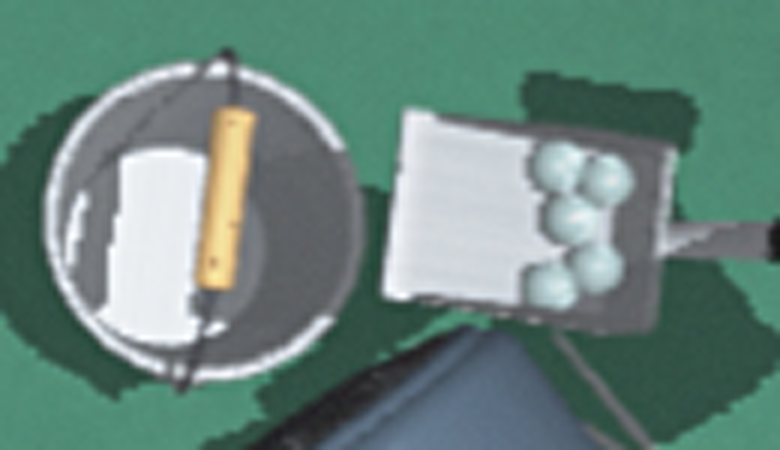

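Run:
```python
from h import *
from path import off
np.set_printoptions(precision=4,suppress=True)
f=lambda L:np.array(L)/6.+[370,215]
T=np.load('T14.npy')
print('lip',onz('top',f([(404,108),(385,298)]),.24).mean(0))
print('rim',onz('top',f([(44,222),(364,222),(205,60),(205,382)]),.11))
t=np.arctan2(T[2,2],T[1,2]/.989); o=off(t)/1000
p=np.array([.148,.989,0]); L=T[:3,3]-p*o[0]-[0,0,o[1]]
print('lip pred',t,L)
C=np.array([.518,-.202,0]);print('lip in pail',(L-C)@p)
```

```text
lip [ 0.5101 -0.2515  0.24  ]
rim [[ 0.5167 -0.137   0.11  ]
 [ 0.5167 -0.2674  0.11  ]
 [ 0.5836 -0.204   0.11  ]
 [ 0.4515 -0.2012  0.11  ]]
lip pred 0.252181855454623 [ 0.5116 -0.2509  0.2415]
lip in pail -0.0492996937455699
```

```bash
cat >> h.py <<'E'
from path import off
C=np.array([.5175,-.202,0]);p=np.array([.148,.989,0])
def tgt(lx,lz,t):
    o=off(t)/1000; P=C+p*(lx+o[0]); P[2]=lz+o[1]; return P,Rt(1.4222-np.pi/2,t)
E
python3 - <<'E'
from h import *
T=np.load('T14.npy')
for a in ((-.048,.21,.25),(-.046,.17,.2),(-.044,.145,.14),(-.042,.135,.08),(-.04,.13,.03)):
    print(a,np.round(row(*tgt(*a),T),2))
E
```

```text
(-0.048, 0.21, 0.25) [-0.14  3.05 -0.65 -0.    0.    0.  ]
(-0.046, 0.17, 0.2) [-0.15  6.21 -1.   -0.05  0.    0.  ]
(-0.044, 0.145, 0.14) [-0.15  7.8  -0.84 -0.11  0.    0.  ]
(-0.042, 0.135, 0.08) [-0.15  7.98 -0.25 -0.17  0.    0.  ]
(-0.04, 0.13, 0.03) [-0.15  7.85  0.4  -0.22  0.    0.  ]
```

Call:
carry_out(moves=[[0,-0.05,1,-0.2,0,0,0],[0,-0.1,2,-0.4,0,0,0],[0,-0.14,3.05,-0.65,0,0,0],[0,-0.15,4.6,-0.85,-0.025,0,0],[0,-0.15,6.2,-1,-0.05,0,0],[0,-0.15,7.2,-0.9,-0.08,0,0],[0,-0.15,7.8,-0.84,-0.11,0,0],[0,-0.15,8,-0.5,-0.14,0,0],[0,-0.15,8,-0.25,-0.17,0,0],[0,-0.15,7.85,0.4,-0.22,0,0],[0,-0.15,7.85,0.4,-0.22,0,0],[0,-0.15,7.85,0.4,-0.22,0,0]])

```text
time: 18.25
position: [0.489, -0.3972, 0.2124]
tool_rot: [-0.694, 0.05, -0.054, 0.716]
ft_force: [-0.2, -1.0, -2.8]
grip_width: 0.0154
```

Run:
```python
from h import *
np.set_printoptions(precision=4,suppress=True)
T=tool();np.save('T15.npy',T);o=robot.get_obs();print(T,o['ft_force'],o['q'])
for n in('side','top'): cv2.imwrite(f"pics/{n}15.png",robot.camera(n)[:,:,::-1])
crop('pics/top15.png','pics/t15c.png',370,215,500,290,6)
crop('pics/side15.png','pics/s15c.png',250,130,400,270,4)
for a in ((-.04,.126,-.05),(-.04,.122,-.15),(-.04,.119,-.25),(-.038,.116,-.4),(-.036,.112,-.55),(-.035,.11,-.7),(-.034,.11,-.85)):
    print(a,np.round(row(*tgt(*a),T),2))
```

```text
[[ 0.989   0.0081  0.1474  0.489 ]
 [-0.1476  0.0299  0.9886 -0.3972]
 [ 0.0036 -0.9995  0.0308  0.2124]
 [ 0.      0.      0.      1.    ]] [-0.2361 -1.0374 -2.8034] [-0.8709  0.5783  1.445   0.0281  1.1361 -0.7349]
(-0.04, 0.126, -0.05) [-0.07 -0.75  0.81 -0.08  0.    0.  ]
(-0.04, 0.122, -0.15) [-0.06 -1.76  1.85 -0.18  0.    0.  ]
(-0.04, 0.119, -0.25) [-0.06 -2.76  3.04 -0.28  0.    0.  ]
(-0.038, 0.116, -0.4) [-0.05 -4.17  5.25 -0.43 -0.    0.  ]
(-0.036, 0.112, -0.55) [-0.05 -5.15  7.69 -0.58 -0.    0.  ]
(-0.035, 0.11, -0.7) [-0.04 -5.99 10.21 -0.73 -0.    0.  ]
(-0.034, 0.11, -0.85) [-0.04 -6.65 12.88 -0.88 -0.    0.  ]
```

View pics/t15c.png

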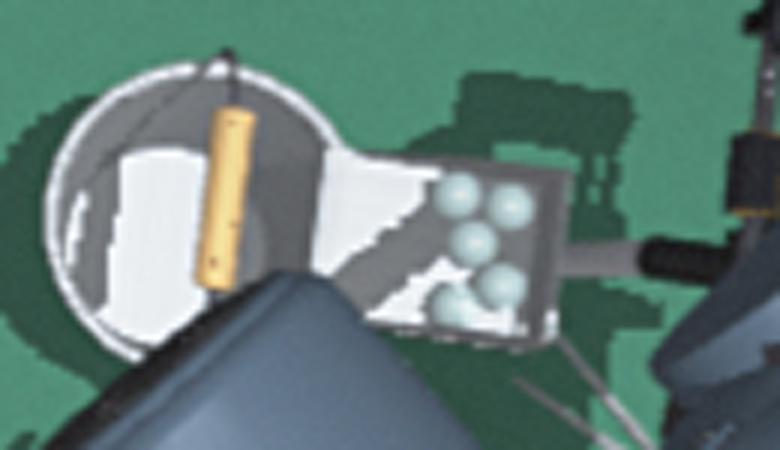

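View pics/s15c.png

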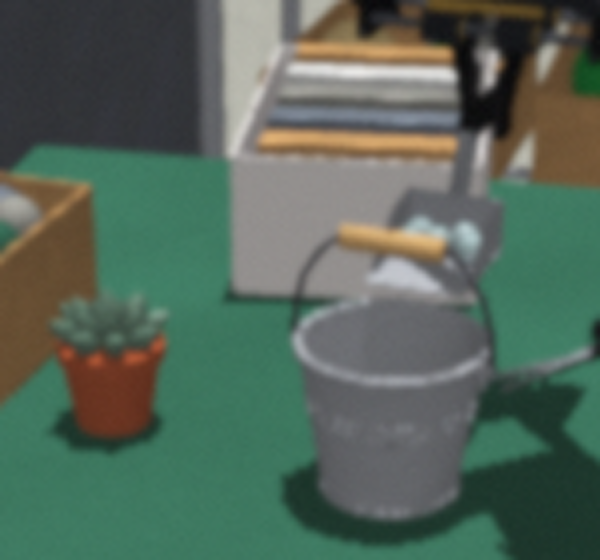

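Call:
carry_out(moves=[[0,-0.07,-0.4,0.4,-0.04,0,0],[0,-0.07,-0.75,0.8,-0.08,0,0],[0,-0.06,-1.25,1.3,-0.13,0,0],[0,-0.06,-1.75,1.85,-0.18,0,0],[0,-0.06,-2.25,2.45,-0.23,0,0],[0,-0.06,-2.75,3.05,-0.28,0,0],[0,-0.06,-3.25,3.8,-0.33,0,0],[0,-0.06,-3.7,4.5,-0.38,0,0],[0,-0.05,-4.15,5.25,-0.43,0,0],[0,-0.05,-4.5,6,-0.48,0,0],[0,-0.05,-4.85,6.85,-0.53,0,0],[0,-0.05,-5.15,7.7,-0.58,0,0],[0,-0.05,-5.15,7.7,-0.58,0,0],[0,-0.05,-5.15,7.7,-0.58,0,0]])

```text
time: 19.75
position: [0.4995, -0.3231, 0.266]
tool_rot: [0.87, -0.064, 0.038, -0.488]
ft_force: [0.4, -0.8, -2.0]
grip_width: 0.0154
```

Run:
```python
from h import *
np.set_printoptions(precision=4,suppress=True)
T=tool();np.save('T16.npy',T);o=robot.get_obs();print(T,o['ft_force'],o['q'])
for n in('side','top'): cv2.imwrite(f"pics/{n}16.png",robot.camera(n)[:,:,::-1])
crop('pics/top16.png','pics/t16c.png',370,205,500,290,6)
crop('pics/side16.png','pics/s16c.png',250,130,400,270,4)
for a in ((-.036,.112,-.55),(-.035,.112,-.7),(-.034,.112,-.85)):
    print(a,np.round(row(*tgt(*a),T),2))
```

```text
[[ 0.9889 -0.0746  0.1285  0.4995]
 [-0.1485 -0.516   0.8436 -0.3231]
 [ 0.0033 -0.8534 -0.5213  0.266 ]
 [ 0.      0.      0.      1.    ]] [ 0.4096 -0.849  -1.9893] [-0.5334  0.4559  1.6461 -0.6492  0.9235 -0.013 ]
(-0.036, 0.112, -0.55) [-0.01 -0.04  0.02 -0.   -0.    0.  ]
(-0.035, 0.112, -0.7) [-0.01 -2.29  1.57 -0.15 -0.    0.  ]
(-0.034, 0.112, -0.85) [-0.   -4.3   3.44 -0.3  -0.    0.  ]
```

View pics/t16c.png

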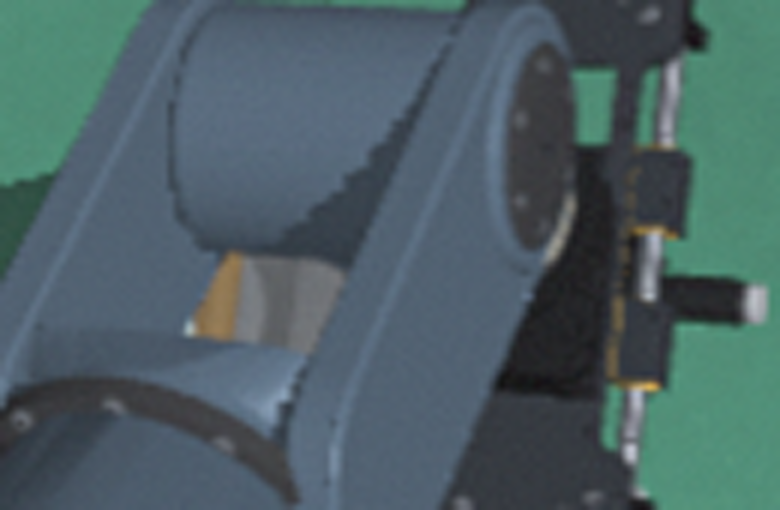

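View pics/s16c.png

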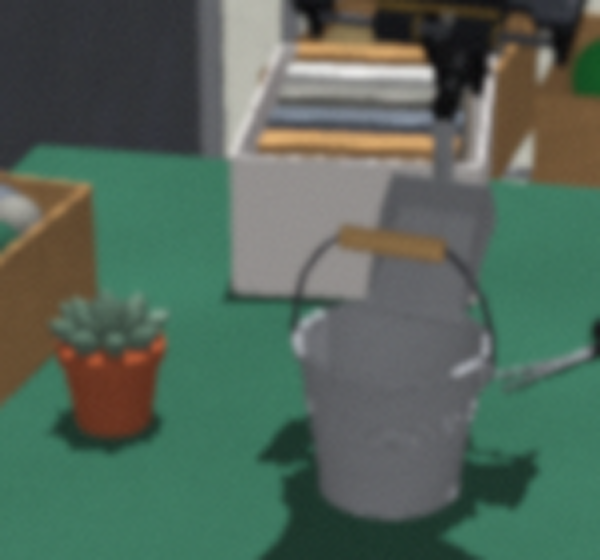

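Run:
```python
from h import *
T=np.load('T16.npy')
for a in ((-.045,.14,-.5),(-.06,.18,-.4),(-.07,.22,-.25),(-.07,.25,-.1),(-.07,.26,0)):
    print(a,np.round(row(*tgt(*a),T),2))
for P in([.56,-.25,.345],[.6326,-.1001,.345]): print(np.round(row(P,Rt(-.157),T),2))
```

```text
(-0.045, 0.14, -0.5) [ 0.   -1.18 -2.63  0.05 -0.    0.  ]
(-0.06, 0.18, -0.4) [ 0.01 -2.19 -6.7   0.15 -0.    0.  ]
(-0.07, 0.22, -0.25) [  0.02  -2.54 -10.39   0.3   -0.     0.  ]
(-0.07, 0.25, -0.1) [  0.02  -2.48 -12.32   0.45  -0.     0.  ]
(-0.07, 0.26, 0) [  0.02  -1.57 -12.87   0.55  -0.     0.  ]
[ 4.930e+00 -1.096e+01  2.820e+00  5.500e-01  1.000e-02  0.000e+00]
[ 9.880e+00 -1.924e+01  1.640e+01  5.500e-01  1.000e-02  0.000e+00]
```

Call:
carry_out(moves=[[0,0,-0.6,-1.3,0.03,0,0],[0,0,-1.2,-2.6,0.05,0,0],[0,0,-1.7,-4.6,0.1,0,0],[0,0,-2.2,-6.7,0.15,0,0],[0,0,-2.4,-8.5,0.23,0,0],[0,0,-2.5,-10.4,0.3,0,0],[0,0,-2.5,-11.5,0.38,0,0],[0,0,-2.5,-12.3,0.45,0,0],[0,0,-1.6,-12.9,0.55,0,0],[0,0,-1.6,-12.9,0.55,0,0],[0,1.5,-4,-9,0.55,0,0],[0,3,-7.5,-3,0.55,0.003,0],[0,4.9,-11,2.8,0.55,0.005,0],[0,6.5,-13.7,7.3,0.55,0.007,0],[0,8.2,-16.5,11.9,0.55,0.01,0],[0,9.9,-19.2,16.4,0.55,0.01,0],[0,9.9,-19.2,16.4,0.55,0.01,0],[0,9.9,-19.2,16.4,0.55,0.01,0],[0,9.9,-19.2,16.4,0.55,0.01,0]])

```text
time: 21.75
position: [0.6325, -0.0978, 0.3443]
tool_rot: [0.705, -0.053, 0.057, -0.705]
ft_force: [-0.5, -0.7, -2.0]
grip_width: 0.0155
```

Run:
```python
from h import *
np.set_printoptions(precision=4,suppress=True)
T=tool();np.save('T17.npy',T);o=robot.get_obs();print(T,o['ft_force'],o['q'])
for n in('side','top'): cv2.imwrite(f"pics/{n}17.png",robot.camera(n)[:,:,::-1])
crop('pics/top17.png','pics/t17c.png',240,170,500,310,3)
print(row([.6326,-.1001,.0875],Rt(-.157),T))
```

```text
[[ 0.9881  0.0055  0.1539  0.6325]
 [-0.1538 -0.0017  0.9881 -0.0978]
 [ 0.0057 -1.     -0.0009  0.3443]
 [ 0.      0.      0.      1.    ]] [-0.5404 -0.7053 -2.0314] [-0.3278  0.4597  1.2749  0.0001  1.4012 -0.1733]
[-0.105, 25.677, -0.204, 0.001, 0.003, 0.006]
```

View pics/t17c.png

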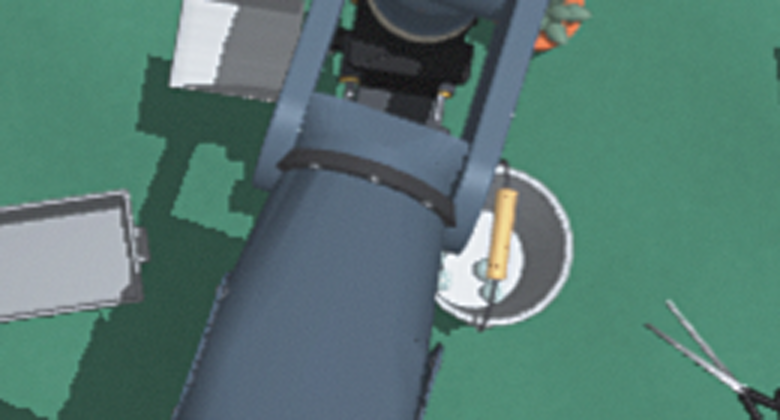

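View pics/side17.png

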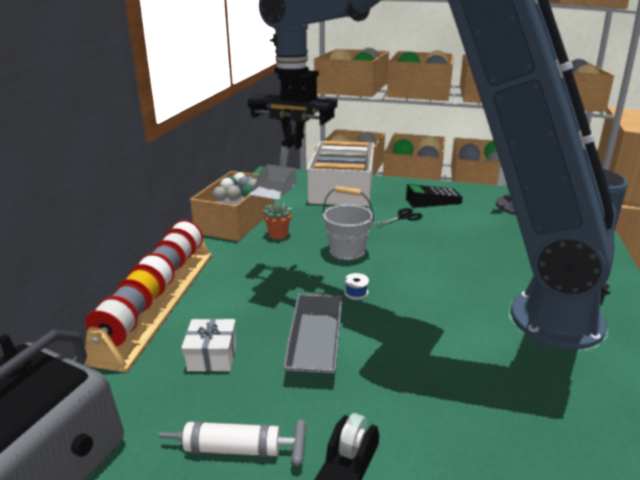

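Call:
carry_out(moves=[[0,-0.1,4,-0.2,0,0,0.006],[0,-0.1,8,-0.2,0,0,0.006],[0,-0.1,12,-0.2,0,0,0.006],[0,-0.1,16,-0.2,0,0,0.006],[0,-0.1,20,-0.2,0,0,0.006],[0,-0.1,23,-0.2,0,0,0.006],[0,-0.1,24.5,-0.2,0,0,0.006],[0,-0.1,25.2,-0.2,0,0,0.006],[0,-0.1,25.7,-0.2,0,0,0.006],[0,-0.1,25.7,-0.2,0,0,0.006],[0,-0.1,25.7,-0.2,0,0,0.006]])

```text
time: 22.95
position: [0.6339, -0.1024, 0.0891]
tool_rot: [0.705, -0.055, 0.057, -0.705]
ft_force: [-0.6, -0.4, -2.2]
grip_width: 0.015
```

Run:
```python
from h import *
np.set_printoptions(precision=4,suppress=True)
T=tool();o=robot.get_obs();print(T,o['ft_force'],o['moment'])
cv2.imwrite("pics/side18.png",robot.camera('side')[:,:,::-1])
crop('pics/side18.png','pics/s18c.png',220,150,380,270,4)
```

```text
[[ 0.9875  0.0031  0.1578  0.6339]
 [-0.1578 -0.0006  0.9875 -0.1024]
 [ 0.0031 -1.     -0.0001  0.0891]
 [ 0.      0.      0.      1.    ]] [-0.6045 -0.3703 -2.2119] [-0.1686 -0.0318  0.0202]
```

View pics/s18c.png

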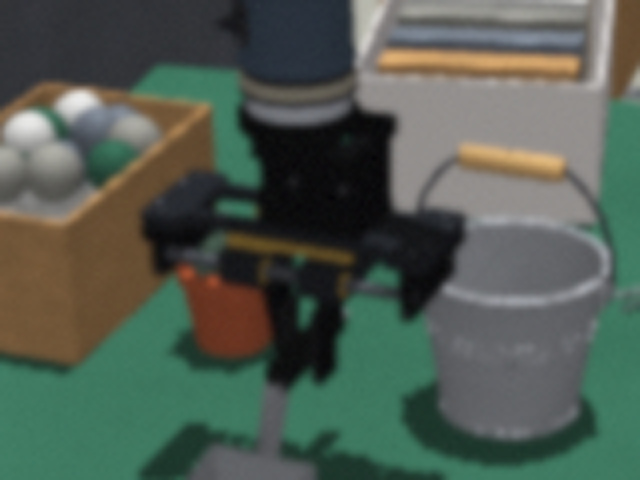

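Call:
carry_out(moves=[[0,0,0.12,0,0,0,0],[0,0,0.25,0,0,0,0],[0,0,0.28,0,0,0,0],[0,0,0.28,0,0,0,0]])

```text
time: 23.4
position: [0.6337, -0.1025, 0.0861]
tool_rot: [0.705, -0.055, 0.057, -0.705]
ft_force: [-0.7, -2.3, 5.0]
grip_width: 0.0155
```

Call:
carry_out(moves=[[0.3,0,0,0,0,0,0],[0.45,0,0,0,0,0,0],[0.45,0,0,0,0,0,0],[0.45,0,0,0,0,0,0],[0.45,0,0,0,0,0,0]])

```text
time: 23.9
position: [0.6327, -0.1018, 0.0845]
tool_rot: [-0.705, 0.056, -0.056, 0.705]
ft_force: [0.0, -0.2, 0.1]
grip_width: 0.0381
```

Call:
carry_out(moves=[[0.45,0,-2,0,0,0,0],[0.45,0,-5,0,0,0,0],[0.45,0,-9,0,0,0,0],[0.6,0,-13,0,0,0,0],[1,0,-17,0,0,0,0],[1,0,-20,0,0,0,0],[1,0,-22,0,0,0,0],[1,0,-22,0,0,0,0],[1,0,-22,0,0,0,0]])

```text
time: 24.8
position: [0.6324, -0.1019, 0.3043]
tool_rot: [-0.705, 0.056, -0.056, 0.705]
ft_force: [0.0, 0.3, -0.2]
grip_width: 0.0792
```

Run:
```python
from h import *
np.set_printoptions(precision=4,suppress=True)
T=tool();np.save('T20.npy',T);print(T)
for n in('side','top','wrist'): cv2.imwrite(f"pics/{n}20.png",robot.camera(n)[:,:,::-1])
t=cv2.imread('pics/top20.png');s=cv2.imread('pics/side20.png')
def blob(im,box):
    h=cv2.cvtColor(im,cv2.COLOR_BGR2HSV); m=(h[...,0]>8)&(h[...,0]<28)&(h[...,1]>90)&(h[...,2]>110)
    x0,y0,x1,y1=box; M=np.zeros(m.shape,np.uint8); M[y0:y1,x0:x1]=m[y0:y1,x0:x1]
    n,l,st,c=cv2.connectedComponentsWithStats(M); i=1+np.argmax(st[1:,4]); print(st[i]); return c[i]
a=blob(t,(390,225,425,275));b=blob(s,(325,180,372,200));print(a,b,tri(('top',a),('side',b)))
crop('pics/top20.png','pics/t20c.png',280,170,450,300,4.5)
crop('pics/side20.png','pics/s20c.png',250,160,400,310,4)
print(row([.5213,-.1975,.29],Rt(-1.719),T))
```

```text
[[ 0.9875 -0.0003  0.1577  0.6324]
 [-0.1577  0.0006  0.9875 -0.1019]
 [-0.0004 -1.      0.0005  0.3043]
 [ 0.      0.      0.      1.    ]]
[403 233   9  30 167]
[335 187  26   8 128]
[406.8144 247.2994] [347.7656 190.3047] (array([ 0.5211, -0.1976,  0.1793]), [np.float64(0.0007730967560868059), np.float64(0.000773096756086622)])
[-9.462, 1.424, -11.195, -0.0, 1.561, -0.001]
```

View pics/t20c.png

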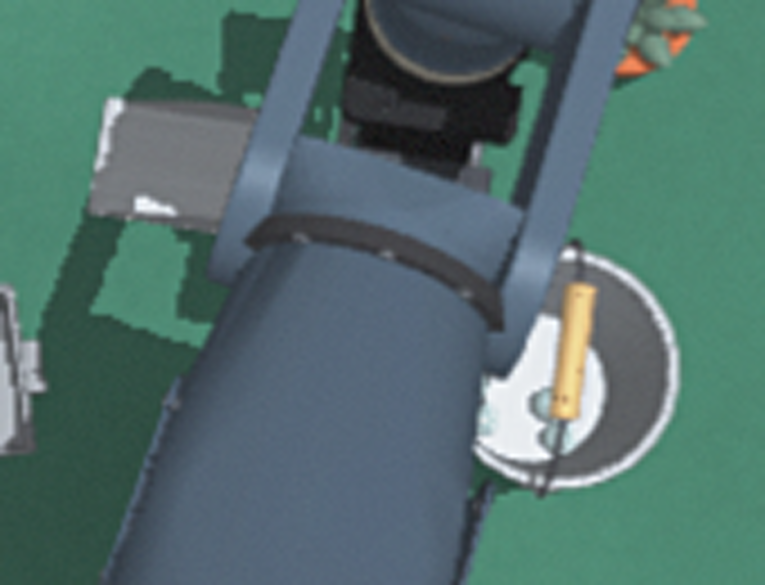

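View pics/s20c.png

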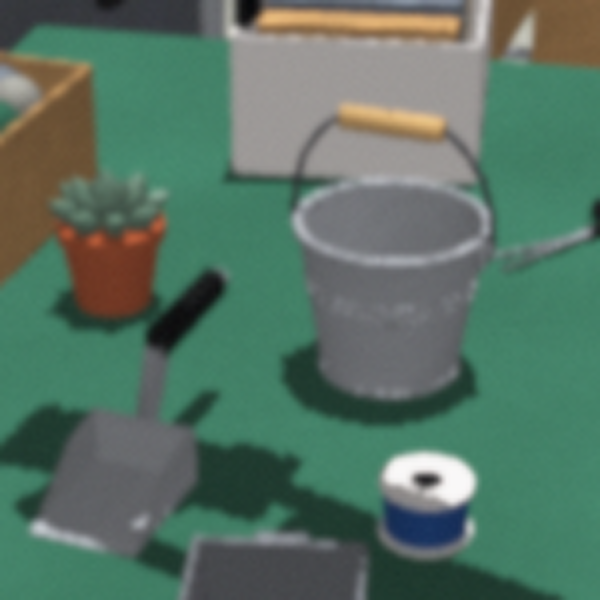

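Call:
carry_out(moves=[[1,-1,0,-1,0,0.14,0],[1,-2,0,-2.2,0,0.28,0],[1,-3,0,-3.4,0,0.42,0],[1,-4,0,-4.6,0,0.56,0],[1,-5,0,-5.8,0,0.7,0],[1,-6,0,-7,0,0.84,0],[1,-7,0,-8.2,0,0.98,0],[1,-8,0,-9.4,0,1.12,0],[1,-9,0,-10.6,0,1.26,0],[1,-9.45,0,-11.2,0,1.4,0],[1,-9.45,0,-11.2,0,1.561,0],[1,-9.45,0,-11.2,0,1.561,0],[1,-9.45,0,-11.2,0,1.561,0],[1,-9.45,0,-11.2,0,1.561,0]])

```text
time: 26.35
position: [0.5218, -0.1975, 0.3041]
tool_rot: [-0.462, 0.536, -0.535, 0.462]
ft_force: [-0.3, -0.4, -0.6]
grip_width: 0.0872
```

Run:
```python
from h import *
np.set_printoptions(precision=4,suppress=True)
T=tool();np.save('T21.npy',T);print(T)
for n in('side','wrist'): cv2.imwrite(f"pics/{n}21.png",robot.camera(n)[:,:,::-1])
print(row([.5211,-.1976,.1855],Rt(-1.719),T))
```

```text
[[-0.1456 -0.0008  0.9893  0.5218]
 [-0.9893  0.0011 -0.1456 -0.1975]
 [-0.001  -1.     -0.0009  0.3041]
 [ 0.      0.      0.      1.    ]]
[0.034, 11.857, -0.052, 0.001, 0.002, -0.001]
```

View pics/wrist21.png

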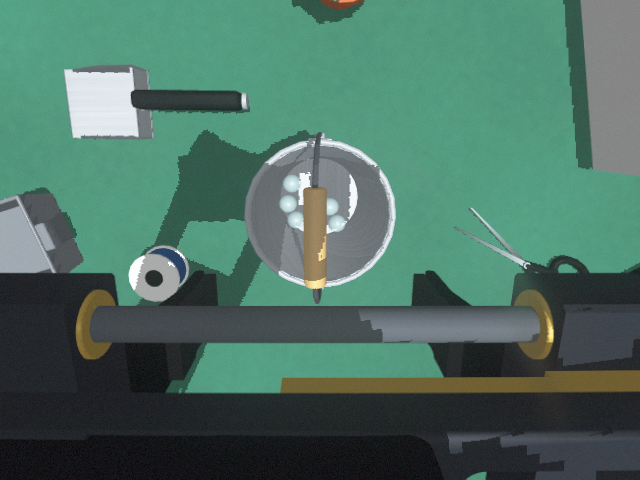

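View pics/side21.png

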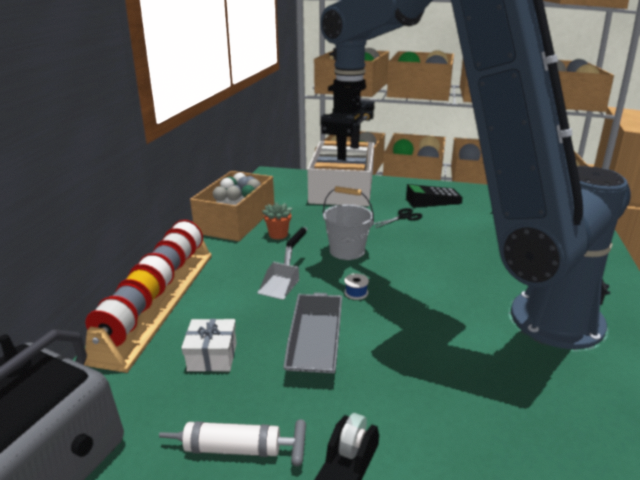

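Run:
```python
from h import *
np.set_printoptions(precision=4,suppress=True)
T=np.load('T21.npy')
P=onz('wrist',[(315.5,190),(315.5,286),(315.5,237)],.187,T);print(P,(P-T[:3,3])@T[:3,:3])
print(tri(('wrist',(315.5,237),T),('side',(347.77,190.3))))
```

```text
[[ 0.5538 -0.2031  0.187 ]
 [ 0.4874 -0.1935  0.187 ]
 [ 0.5224 -0.1986  0.187 ]] [[ 0.0011  0.117   0.0326]
 [ 0.0012  0.1171 -0.0344]
 [ 0.0011  0.1171  0.0009]]
(array([ 0.5212, -0.1981,  0.1794]), [np.float64(0.0008462351987864104), np.float64(0.0008462351987863009)])
```

Call:
carry_out(moves=[[1,0,3,0,0,0,0],[1,0,6,0,0,0,0],[1,0,8.5,0,0,0,0],[1,0,10,0,0,0,0],[1,0,11,0,0,0,0],[1,0,11.8,0,0,0,0],[1,0,11.8,0,0,0,0],[1,0,11.8,0,0,0,0]])

```text
time: 27.25
position: [0.5223, -0.1979, 0.1872]
tool_rot: [0.461, -0.535, 0.536, -0.462]
ft_force: [0.8, 0.4, -0.3]
grip_width: 0.0871
```

Call:
carry_out(force=25, moves=[[0.5,0,0,0,0,0,0],[0.3,0,0,0,0,0,0],[0.3,0,0,0,0,0,0],[0.3,0,0,0,0,0,0],[0.3,0,0,0,0,0,0],[0.3,0,0,0,0,0,0],[0.3,0,0,0,0,0,0],[0.3,0,0,0,0,0,0]])

```text
time: 28.05
position: [0.5218, -0.1977, 0.1867]
tool_rot: [-0.461, 0.536, -0.536, 0.462]
ft_force: [-0.4, 0.8, -0.2]
grip_width: 0.0312
```

Run:
```python
from h import *
np.set_printoptions(precision=4,suppress=True)
T=tool();np.save('T22.npy',T);print(T,robot.get_obs()['ft_force'])
for n in('wrist','side'): cv2.imwrite(f"pics/{n}22.png",robot.camera(n)[:,:,::-1])
crop('pics/side22.png','pics/s22c.png',290,130,410,270,4)
```

```text
[[-0.1481  0.0002  0.989   0.5218]
 [-0.989   0.0004 -0.1481 -0.1977]
 [-0.0005 -1.      0.0001  0.1867]
 [ 0.      0.      0.      1.    ]] [-0.3881  0.8005 -0.2335]
```

View pics/wrist22.png

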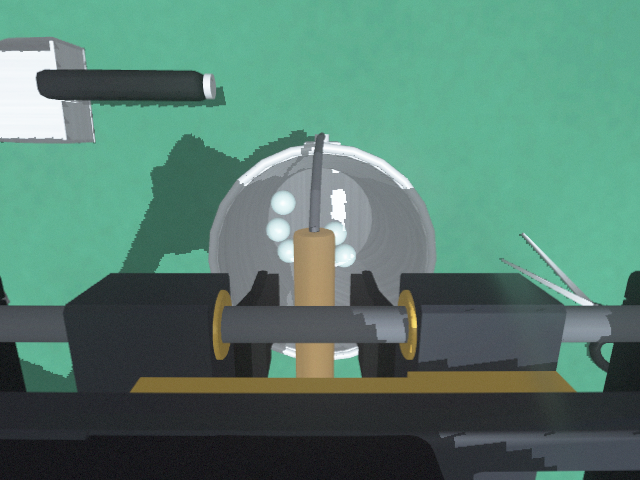

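View pics/s22c.png

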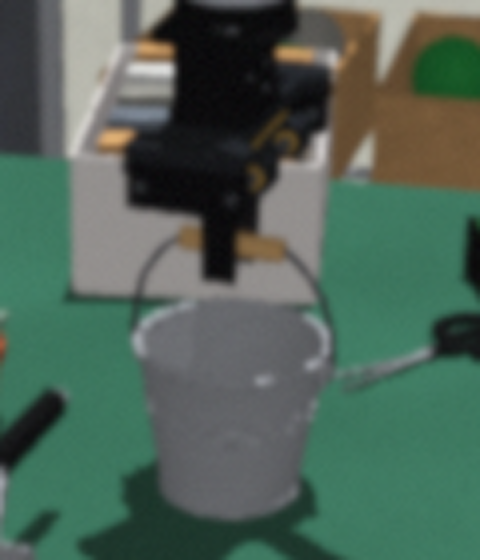

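The bar is centred between the pads (315 px). Lower 1 mm, close, and lift gently.

Call:
carry_out(force=30, moves=[[0.25,0,0.1,0,0,0,0],[0.2,0,0.1,0,0,0,0],[0.15,0,0.1,0,0,0,0],[0.1,0,0.1,0,0,0,0],[0,0,0.1,0,0,0,0],[0,0,0.1,0,0,0,0],[0,0,0.1,0,0,0,0]])

```text
time: 28.85
position: [0.5218, -0.1977, 0.1856]
tool_rot: [-0.461, 0.536, -0.536, 0.462]
ft_force: [0.1, -0.5, -0.6]
grip_width: 0.0151
```

Call:
carry_out(moves=[[0,0,-0.1,0,0,0,0],[0,0,-0.3,0,0,0,0],[0,0,-0.6,0,0,0,0],[0,0,-1,0,0,0,0],[0,0,-1,0,0,0,0],[0,0,-1,0,0,0,0]])

```text
time: 29.45
position: [0.522, -0.1978, 0.1959]
tool_rot: [0.461, -0.536, 0.536, -0.462]
ft_force: [-0.1, 0.5, -2.9]
grip_width: 0.015
```

Run:
```python
from h import *
np.set_printoptions(precision=4,suppress=True)
T=tool();o=robot.get_obs();print(T,o['ft_force'],o['moment'],o['grip_width'])
for n in('side',): cv2.imwrite(f"pics/{n}23.png",robot.camera(n)[:,:,::-1])
crop('pics/side23.png','pics/s23c.png',290,130,410,270,4)
```

```text
[[-0.1481  0.0008  0.989   0.522 ]
 [-0.989   0.0001 -0.1481 -0.1978]
 [-0.0002 -1.      0.0007  0.1959]
 [ 0.      0.      0.      1.    ]] [-0.0687  0.5058 -2.8577] [ 0.0374 -0.0114 -0.0119] 0.01504144535511295
```

View pics/s23c.png

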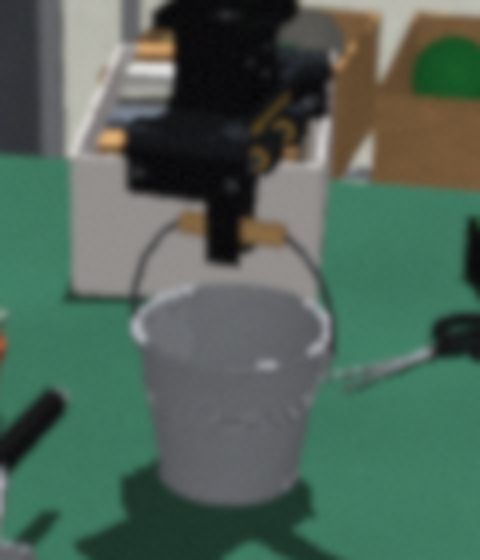

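Call:
carry_out(moves=[[0,0,-0.2,0,0,0,0],[0,0,-0.6,0,0,0,0],[0,0,-1.2,0,0,0,0],[0,0,-2,0,0,0,0],[0,0,-3,0,0,0,0],[0,0,-4,0,0,0,0],[0,0,-5,0,0,0,0],[0,0,-6,0,0,0,0],[0,0,-7,0,0,0,0],[0,0,-7.8,0,0,0,0],[0,0,-8.4,0,0,0,0],[0,0,-8.8,0,0,0,0],[0,0,-9,0,0,0,0],[0,0,-9,0,0,0,0],[0,0,-9,0,0,0,0],[0,0,-9,0,0,0,0],[0,0,-9,0,0,0,0],[0,0,-9,0,0,0,0],[0,0,-9,0,0,0,0],[0,0,-9,0,0,0,0]])

```text
time: 31.5
position: [0.5218, -0.1977, 0.2856]
tool_rot: [-0.461, 0.536, -0.536, 0.462]
ft_force: [-0.1, -0.5, -3.5]
grip_width: 0.015
```

Call:
carry_out(moves=[[0,0,0,0,0,0,0],[0,0,0,0,0,0,0],[0,0,0,0,0,0,0],[0,0,0,0,0,0,0],[0,0,0,0,0,0,0],[0,0,0,0,0,0,0],[0,0,0,0,0,0,0],[0,0,0,0,0,0,0],[0,0,0,0,0,0,0],[0,0,0,0,0,0,0]])

```text
time: 32.5
position: [0.5218, -0.1977, 0.2857]
tool_rot: [-0.461, 0.536, -0.536, 0.462]
ft_force: [-0.7, -0.4, -4.0]
grip_width: 0.0151
```

Run:
```python
from h import *
np.set_printoptions(precision=4,suppress=True)
T=tool();o=robot.get_obs();print(T,o['time'],o['ft_force'],o['moment'],o['grip_width'])
for n in('side','top','wrist'): cv2.imwrite(f"pics/{n}24.png",robot.camera(n)[:,:,::-1])
a=robot.camera('side'); 
import time
print(np.abs(a.astype(int)[:,:,::-1]-cv2.imread('pics/side24.png').astype(int))[100:280,280:420].max())
crop('pics/side24.png','pics/s24c.png',230,110,410,290,3.2)
```

```text
[[-0.1481  0.0002  0.989   0.5218]
 [-0.989   0.0004 -0.1481 -0.1977]
 [-0.0005 -1.      0.0001  0.2857]
 [ 0.      0.      0.      1.    ]] 32.5 [-0.7332 -0.3993 -3.9719] [0.0771 0.0135 0.0615] 0.015062155808997004
9
```

View pics/s24c.png

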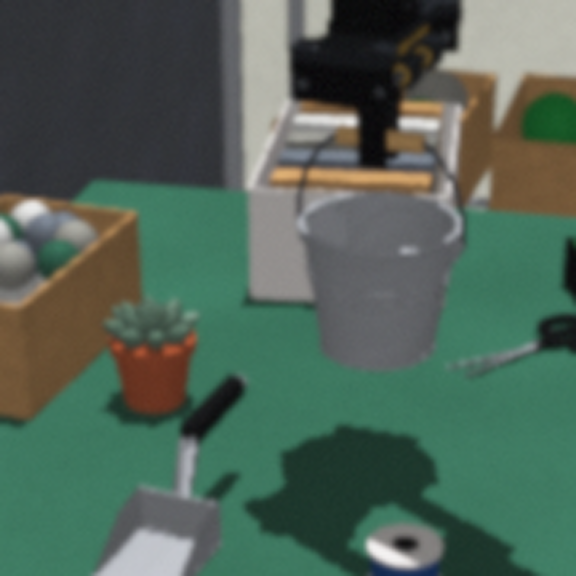

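View pics/wrist24.png

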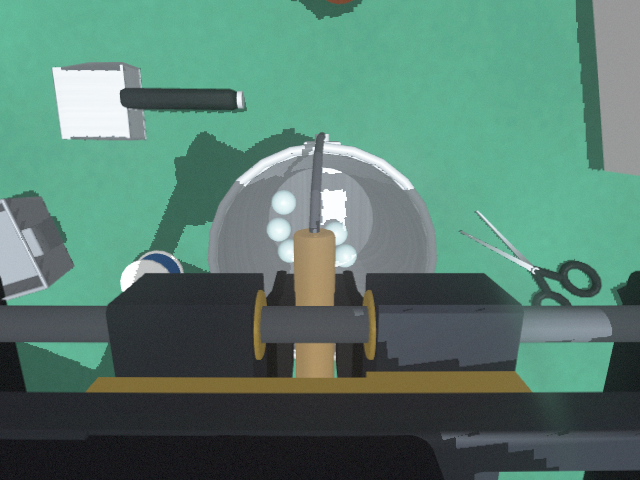

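View pics/top24.png

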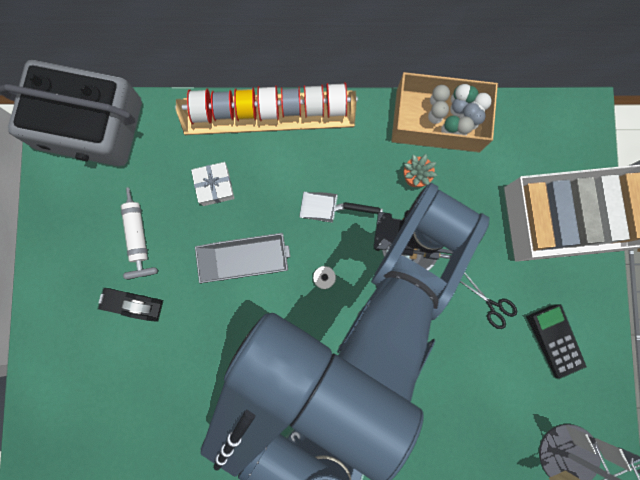

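Pail hangs level with all five marbles inside, its picture is the same in successive frames, its foot is about 10 cm up, and the scoop and other things are at rest.

```bash
python3 -c "
from rig import robot
print(robot.hand_in())"
```

```text
the job is handed in; nothing more can be done
None
```

The job is handed in at about 32.6 s of the 72 s allowed. I took all five marbles from the bin in one scoop and poured them into the pail where it stood. I then put the scoop back close to where it had been and lifted the pail by the wooden grip of its bail.

**Last checks**
- **Marbles:** before the lift, the wrist picture showed all five in the pail, and in the last one they lie in the same places; at least three were needed.
- **Pail:** it hung level and clear in the side view, and two successive frames there were almost the same. The foot height was not measured directly; the gripper rose 10 cm after closing on the grip, so the foot is about 10 cm up.
- **Grip:** the fingers closed on the bar at 15.1 mm against the stated 16 mm. The last force readings were 3.5 to 4.0 N, against about 3.3 N expected for the pail and marbles, with some noise.
- **Scoop and other things:** the scoop lies flat and empty on the counter. The bystanders looked unmoved in the top view, by eye only.

**What did not go smoothly**
- On the first push three marbles stayed on the lip against the bin's sloped front. Drawing the scoop back quickly let them roll in.
- My first side-view fix of the bin was about 9 mm off the top view, so I aligned the scoop with the wrist camera instead.
- While lowering the scoop into the bin I read about 5 N sideways from a light touch. It was gone once the scoop moved forward.

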